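Hold a sprung contact gauge square on the marked spot of a clamped bar

TASK

Lift the sprung contact gauge out of its timber holder, check it first by pressing it upright for a second on the middle of the small round reference disc until its plunger is about half-way in, then press it gently on the chalk cross on the steel bar in the tilting vise, square to the bar's sloping face, again with the plunger about half-way in. Finish holding it there in the gripper, still and pressed on the cross; never push hard against the plunger's stop, do not shift the vise's tilt, and leave the offcut, try square, brush and clamp where they lie.

Things in the scene. Friction and masses are not known exactly. Their poses are not given: they have to be found in the camera images.
- gauge_grip (a point): Middle of the handle of a loose 0.2 kg gauge, the place to grip: black ribbed round handle 27 mm across, 80 mm long (40 mm either side of this point). z runs along the gauge from tip to handle end (up at the start); turning about z does not matter. Starts upright in the holder, this point 46 mm above the holder's top
- gauge_tip (a point): Rounded end of the plunger (ball 10 mm across), on the gauge's axis, 88 mm below gauge_grip when the plunger is out; axes as gauge_grip; moves with the plunger
- plunger (a joint): Plunger travel in m: 0 fully out (20 mm of it shows below the nose), 0.012 pushed in to the stop; half-way is 0.006. Spring: 1 N to start, 0.4 N more per mm (about 3.4 N half-way, 5.8 N at the stop)
- gauge: The whole gauge: handle, below it a steel collar 42 mm across and 6 mm thick that rests on the holder's top, a nose 18 mm across and 22 mm long, then the thin sprung plunger. Origin on its axis at the collar's underside, 46 mm below gauge_grip, axes as gauge_grip
- holder: Fixed timber block 80 x 80 x 60 mm tall with a hole 25 mm wide and 55 mm deep in the middle of its top, in which the gauge's nose hangs (the plunger ends 42 mm below the top); origin at the centre of its underside. It and the vise may stand on either side
- ref_top (a point): Centre of the level top of the fixed steel reference disc, 36 mm across, 30 mm above the bench, on a small 70 x 50 mm base plate; z up
- ref: The fixed reference disc with its base plate; origin at the centre of the underside
- spot (a point): Centre of the chalk cross (two white strokes 30 mm long, 3 mm wide) on the face of the dark steel bar, 28 mm from the bar's middle; z points out of the face, y along the bar, x across it. The face leans towards the robot's side of the vise by 11 to 24 degrees. A dark drilled hole near the bar's other end is not the spot
- bar: Flat steel bar 64 x 150 x 10 mm with the tilting cradle of the small green vise (130 mm long, 124 mm wide, fixed to the bench) that clamps it; origin on the tilt axle 50 mm above the bench, z out of the bar's face, y along the bar and the axle; face 46 mm from the origin. The bar does not slip and the stiff tilt joint does not move under light pressing
- offcut_mid (a point): Middle of a loose timber offcut 60 x 50 x 45 mm, a bystander
- square_mid (a point): Middle of a loose steel try square about 95 x 160 x 16 mm lying flat, a bystander
- brush_mid (a point): Middle of a loose bench brush about 0.2 m long, lying roughly along y, a bystander
- clamp_mid (a point): Middle of a loose steel screw clamp about 150 x 85 x 14 mm lying flat, a bystander
There are look-alikes about, which are no part of the job. Of the things that look like the ref, the middle-sized one is meant. Of the things that look like the gauge, the smaller one is meant.

How it is judged:
By the outcome, as a careful person would: the job done as asked, in the order asked, and still so for the second after the job is handed in, while the arm keeps its last pose, push and grip.
It also fails if it takes over 45 s, if anything falls off the work surface, if the arm or the gripper's body presses on something with over 40 N, if the wrist force passes 120 N, or if a joint passes its speed limit or range.

ROBOT

A 7-joint arm with a two-finger parallel gripper is mounted at the origin on the work surface. World frame = base frame: x ahead of the robot, y to its left, z up, the work surface at z = 0. Lengths are in mm, angles in rad, forces in N, time in s.
With the tool pointing down it reaches from about 400 to 875 mm from the base axis. Payload 19.3 kg.
Tool frame: the origin (TCP) lies between the finger pads; the fingertips stand 11 mm ahead of it and the grasp point (between the pads) lies 8 mm behind it; y points along the fingers, z is the direction in which the jaws open and shut, and the axes are right-handed (so a half turn about y gives the same grasp; the last joint's range is limited). The gripper opens to 85 mm and grips with 20 to 120 N. Pads are 22 mm wide; open, the fingers measure 114 mm over their backs; the gripper's body (76 mm by 85 mm) begins 54 mm behind the grasp point. The pads swing forward as they close: fully open they stand 13 mm farther back than shut.
Start: joints at [-1.359, 0.521, -0.036, 1.599, 0.021, 1.021, -0.113], TCP at [173.822, 600.334, 242.291] pointing down, gripper open.
Joint ranges: [-2.91, 2.91], [-0.3, 2.13], [-1.5, 1.42], [0.17, 2.43], [-1.26, 4.41], [0.16, 1.93], [-2.52, 2.52]. Speed limits (rad/s): [1.89, 1.89, 2.39, 2.39, 3.01, 3.01, 3.01].

INTERFACE

Orientations are given as [roll, pitch, yaw] about the fixed x, y, z axes, in that order (R = Rz(yaw) Ry(pitch) Rx(roll)).
In Python, from workcell import status, camera, ticket gives the robot as it stands.
- The arm moves only by the tool step_arm, never from a script. Its argument "rows" is a list of rows, each an object of numbers: "tx", "ty", "tz": the shift along the world's x, y, z each as a share of 300 mm, from -1 to 1; "turn": the turn about the world's z as a share of 90 degrees, from -1 to 1. In form: [{"tx": .., "ty": .., "tz": .., "turn": ..}, ...]. A call has 1 to 12 rows; each row is the pose to reach, as a shift and turn from the pose measured when the call began; what a row does not reach only later rows make up. A row lasts 1/8 s, in which the tool goes at most 62.5 mm and 10.7 degrees, less where a joint would pass 70% of its speed; a pose out of reach is approached as far as the arm can. A call with a number of a shift or a turn outside -1 to 1 is refused whole. A call with a gripper value outside its range is refused whole. "fingers" is the gripper's target within -1 to 1 (fully open at 1, half-way at 0, shut at -1), set as the call begins (left out, the last holds). The fingers move at their own pace and stop on an object; the grip force is fixed at half the most. Time passes only in rows, so rows that repeat a pose let the fingers close. It gives the time, the measured TCP pose, the force and the opening at its end, in the units of the state.
- status.observe(): the state, without advancing time (a new reading comes with each control period).
- camera(name): name is "scene" or "top"; returns a dict with "img" (400x640x3 uint8, red, green, blue), "camera_matrix" (3x3 intrinsics, pixels), "k1" (the pictures are not rectified: a ray, as slopes to the right and down, at radius r is drawn at 1 + k1 r^2 times it, then the intrinsics apply), "world_from_camera" (4x4, takes a point from camera to world coordinates). Camera axes: x right, y down, z forward; pixel columns grow to the right and rows downward; lengths in mm; the calibration is good to about 2 mm. A picture is of the moment at which its call begins. There is no depth.
- ticket.close_job(): hands the job in, once; it reports no verdict.
The state is a dict: "time_s": time; "joint_positions": joint angles; "joint_vel": joint speeds; "joint_efforts": joint torques, N m; "tool_pos": TCP position; "ee_rot": TCP orientation; "contact_force": force on the tool from outside, world axes, zero at the start; "wrist_torque": the same for the moment, N m; "gripper_width": finger opening in mm.
Only numpy, scipy, OpenCV 4.12 (cv2) and the standard library are available. Lean on these libraries where they do the work, as an engineer would, in place of code of your own. Each camera call takes 0.05 s, during which the arm holds its last target.

## Working session

There is one attempt and no reset: what is moved stays moved. The work goes in short steps, Python scripts to look and compute and a tool call to move; the robot and the scene stay as the last step left them, time stands still between calls to the robot, and variables do not carry over. Pictures are saved under pics/ and viewed, and the job is handed in when it is done.

Besides the shell and the picture viewer there is one more tool, called after ">>>" as name([rows], argument=value, ...), one row to a line, values as JSON. step_arm: Moves the arm, as the interface text tells. Shift numbers are shares of 300 mm and turn numbers shares of 90 degrees, none past 1 either way. Its arguments: {"type":"object","properties":{"rows":{"type":"array"},"fingers":{"type":"number"}},"required":["rows"]}

```bash
ls -la; mkdir -p pics; python3 - <<'E'
from workcell import status,camera,ticket
import cv2,numpy as np
print(status.observe())
for n in("scene","top"):
    c=camera(n); cv2.imwrite(f"pics/{n}0.png",c["img"][:,:,::-1]); print(n,c["camera_matrix"],c["k1"],c["world_from_camera"])
    np.savez(f"{n}0.npz",**c)
E
```

```text
total 12
drwxr-xr-x  3 agent agent 4096 Dec  7 14:54 .
drwxr-xr-x 23 root  root  4096 Dec  7 14:54 ..
drwxr-xr-x  2 agent agent 4096 Dec  7 14:54 pics
{'time_s': 0.0, 'joint_positions': array([-1.35920284,  0.52201971, -0.03631852,  1.59996801,  0.02120508,
        1.021081  , -0.11279329]), 'joint_vel': array([-0.00059345, -0.00069575,  0.00093082,  0.00154483,  0.00096696,
        0.00015773, -0.00039209]), 'joint_efforts': array([-5.37048836e-04, -9.27096319e+01,  1.97959967e+00, -3.69957340e+01,
        1.79781258e-02,  7.84316508e-03,  2.26314839e-06]), 'tool_pos': array([173.75440245, 600.04858815, 241.73658874]), 'ee_rot': array([-1.57188398e+00, -8.49251033e-05, -2.81802474e-01]), 'contact_force': array([-0.30526029,  0.52896403, -0.39389766]), 'wrist_torque': array([0.02559084, 0.04444119, 0.01494842]), 'gripper_width': 85.36860546541786}
scene [[366.39782185   0.         326.396521  ]
 [  0.         366.39782185 192.14371327]
 [  0.           0.           1.        ]] -0.020828212416462145 [[ 3.22417483e-01  5.53891195e-01 -7.67627195e-01  1.27420209e+03]
 [ 9.46595242e-01 -1.90458401e-01  2.60159652e-01 -2.89023092e+02]
 [-2.10090777e-03 -8.10512271e-01 -5.85717888e-01  6.26898099e+02]
 [ 0.00000000e+00  0.00000000e+00  0.00000000e+00  1.00000000e+00]]
top [[476.51173545   0.         317.30039295]
 [  0.         476.51173545 193.40098851]
 [  0.           0.           1.        ]] 0.00657582616921609 [[ 1.72132526e-02 -9.91660716e-01  1.27721290e-01  3.99116723e+02]
 [-9.99822602e-01 -1.80486386e-02 -5.38615696e-03 -5.02298609e+01]
 [ 7.64643567e-03 -1.27605919e-01 -9.91795474e-01  1.26912110e+03]
 [ 0.00000000e+00  0.00000000e+00  0.00000000e+00  1.00000000e+00]]
```

View pics/scene0.png

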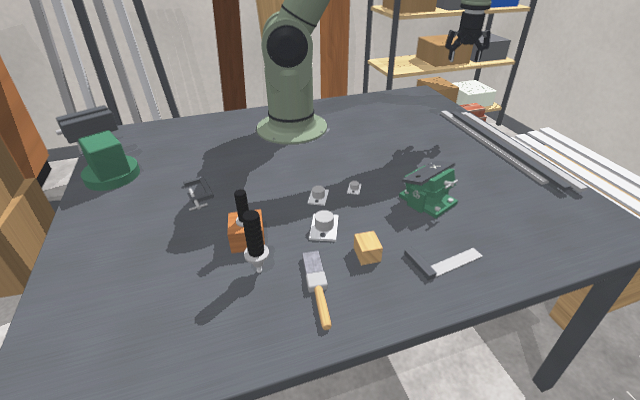

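View pics/top0.png

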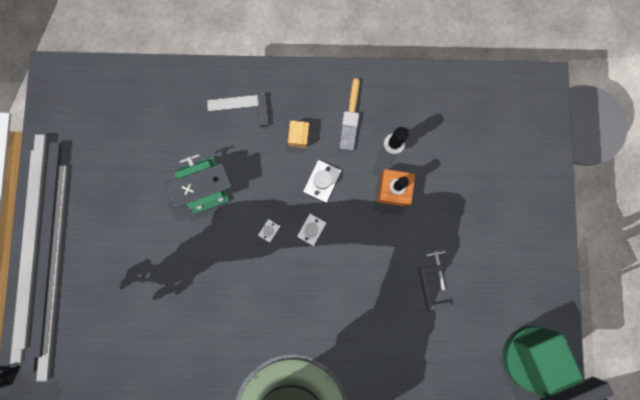

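```bash
cat > h.py <<'E'
import numpy as np,cv2
def load(f): return dict(np.load(f))
def proj(c,P):
    T=np.linalg.inv(c["world_from_camera"]);P=np.atleast_2d(P)
    p=P@T[:3,:3].T+T[:3,3];s=p[:,:2]/p[:,2:]
    s=s*(1+c["k1"]*(s**2).sum(1,keepdims=True));K=c["camera_matrix"]
    return s*[K[0,0],K[1,1]]+K[:2,2]
def ray(c,uv):
    K=c["camera_matrix"];d=cv2.undistortPoints(np.array([[uv]],float),K,np.array([float(c["k1"]),0,0,0]))[0,0]
    W=c["world_from_camera"];return W[:3,3],W[:3,:3]@[d[0],d[1],1]
def atz(c,uv,z):
    o,d=ray(c,uv);return o+d*(z-o[2])/d[2]
def tri(c1,u1,c2,u2):
    o1,d1=ray(c1,u1);o2,d2=ray(c2,u2)
    A=np.stack([d1,-d2],1);t=np.linalg.lstsq(A,o2-o1,rcond=None)[0]
    a=o1+d1*t[0];b=o2+d2*t[1];return (a+b)/2,np.linalg.norm(a-b)
def crop(c,box,s,name):
    x0,y0,x1,y1=box;im=c["img"][y0:y1,x0:x1,::-1]
    cv2.imwrite(name,cv2.resize(im,None,fx=s,fy=s,interpolation=cv2.INTER_CUBIC))
E
python3 - <<'E'
from h import *
t=load("top0.npz");s=load("scene0.npz")
crop(t,(370,115,430,215),6,"pics/a.png");crop(t,(160,145,240,225),7,"pics/b.png")
crop(s,(220,180,290,280),6,"pics/c.png");crop(s,(395,150,465,215),8,"pics/d.png");crop(t,(250,155,350,255),6,"pics/e.png")
crop(s,(300,170,370,245),7,"pics/f.png")
a=cv2.imread("pics/a.png");c=cv2.imread("pics/c.png");cv2.imwrite("pics/ac.png",np.hstack([a,c]))
E
```

```text
(no output)
```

View pics/ac.png

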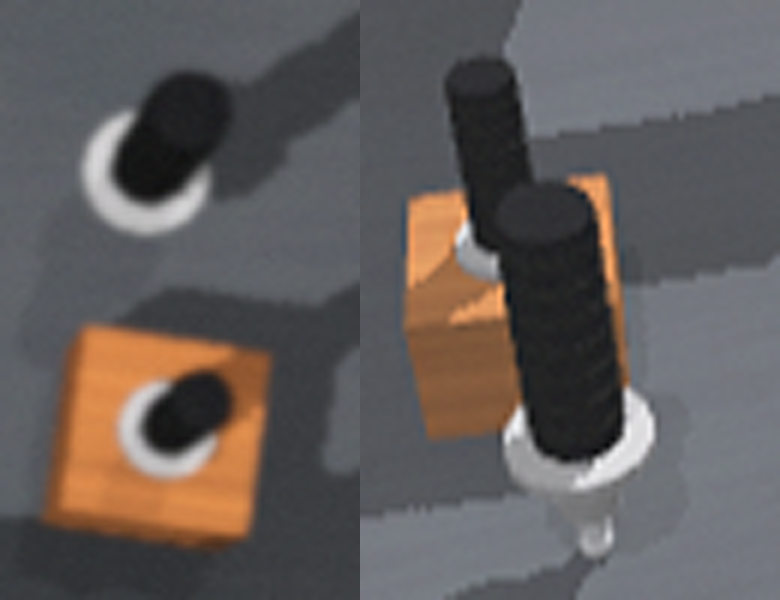

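View pics/b.png

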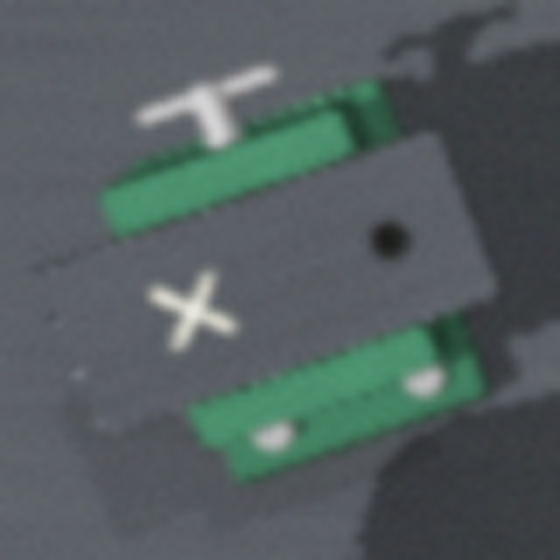

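View pics/d.png

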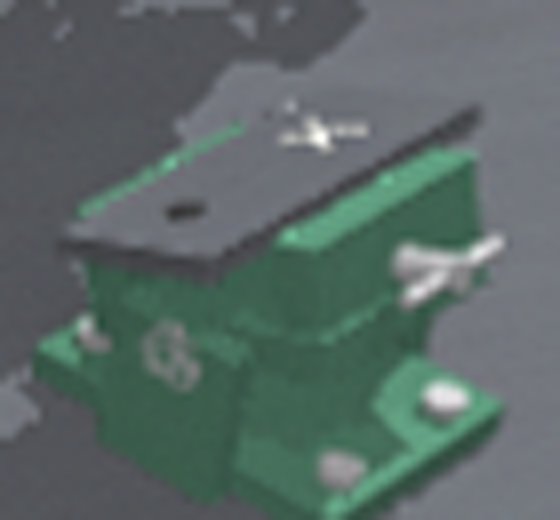

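View pics/e.png

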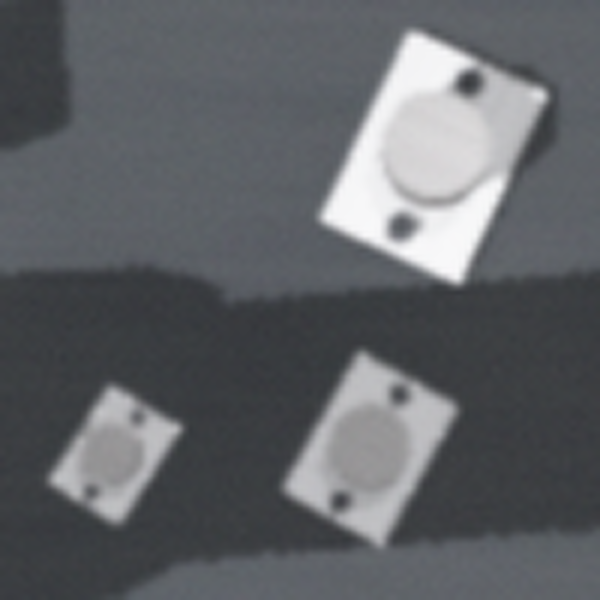

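View pics/f.png

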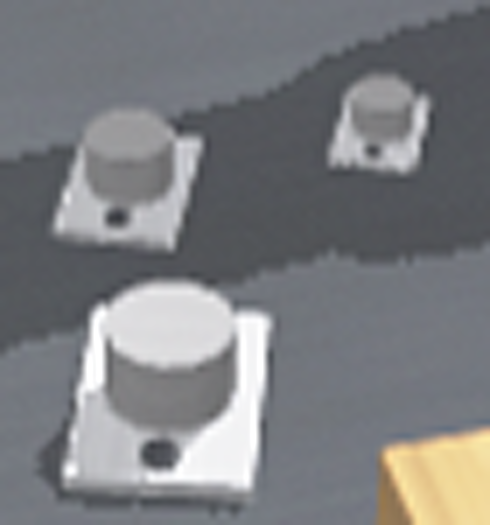

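```bash
python3 - <<'E'
from h import *
from scipy.optimize import least_squares
t=load("top0.npz");s=load("scene0.npz")
px=lambda b,sc,p:(b[0]+(p[0]+.5)/sc-.5,b[1]+(p[1]+.5)/sc-.5)
A=lambda p:px((370,115),6,p);B=lambda p:px((160,145),7,p);C=lambda p:px((220,180),6,p);D=lambda p:px((395,150),8,p);E=lambda p:px((250,155),6,p);F=lambda p:px((300,170),7,p)
print("gauge top",tri(t,A((205,397)),s,C((122,75))))
print("collar z66",atz(t,A((167,428)),66))
print("holder corners",[atz(t,A(p),60)[:2].round(1) for p in((85,328),(270,350),(248,535),(64,515))])
print("ref",tri(t,E((368,449)),s,F((130,132))),atz(t,E((368,449)),30))
for n,p in(("big",(437,148)),("small",(110,456))): print(n,atz(t,E(p),30))
print("lookalike gauge top",tri(t,A((190,110)),s,C((545-360,212))))
print("spot",tri(t,B((193,309)),s,D((320,132))));print("hole",tri(t,B((390,240)),s,D((185,210))))
obs=[(t,B((193,309)),0),(s,D((320,132)),0),(t,B((437,133)),1),(t,B((495,292)),2),(s,D((215,262)),1),(s,D((62,238)),2),(s,D((478,103)),3)]
def pts(v):
    x,y,yaw,th=v
    yb=np.array([-np.sin(yaw),np.cos(yaw),0]);xh=np.array([np.cos(yaw),np.sin(yaw),0])
    z=np.array([0,0,1]);n=np.cos(th)*z-np.sin(th)*xh;xb=np.cos(th)*xh+np.sin(th)*z
    o=np.array([x,y,50]);f=o+46*n
    return [f+28*yb,f-75*yb+32*xb,f-75*yb-32*xb,f+75*yb+32*xb],n,yb
def res(v):
    P=pts(v)[0];return np.concatenate([(proj(c,P[k])[0]-u) for c,u,k in obs])
r=least_squares(res,[420,240,.35,.3]);print(r.x,np.degrees(r.x[2:]),r.fun.round(2));P,n,yb=pts(r.x);print("fit spot",P[0],n,yb)
J=np.linalg.inv(r.jac.T@r.jac)**.5;print(np.diag(np.linalg.inv(r.jac.T@r.jac))**.5)
E
```

```text
gauge top (array([ 578.34743433, -260.62596428,  144.91782664]), np.float64(3.4762669628716747))
collar z66 [ 577.04291266 -260.99945822   66.        ]
holder corners [array([ 620.7, -227. ]), array([ 612.6, -306.4]), array([ 532.5, -296.4]), array([ 539.7, -218. ])]
ref (array([464.59963364, -40.69788511,  28.17207554]), np.float64(2.7094829598481893)) [464.12232779 -42.01026728  30.        ]
big [596.4824088  -69.77778166  30.        ]
small [459.14388623  69.42719167  30.        ]
lookalike gauge top (array([ 690.48033678, -252.39365978,  163.42869553]), np.float64(2.3884457671348533))
spot (array([556.81244658, 267.73448885,  94.2359192 ]), np.float64(2.2614257495764547))
hole (array([583.10039588, 199.54153861,  93.00710629]), np.float64(2.5775039791914143))
[5.82528142e+02 2.48519240e+02 3.73474175e-01 3.58492192e-01] [21.39849399 20.5400896 ] [-0.67 -0.36 -0.1   0.45 -1.02 -1.36  0.17 -0.35 -1.09 -0.92 -1.19 -0.56
  0.16 -0.84]
fit spot [557.28517604 268.70047051  93.07563839] [-0.3266761  -0.12801306  0.93642692] [-0.36485231  0.93106541  0.        ]
[2.57028926 1.48579836 0.01742743 0.05287356]<stdin>:23: RuntimeWarning: invalid value encountered in sqrt
```

```bash
cat > fitbar.py <<'E'
from h import *
from scipy.optimize import least_squares
from scipy.ndimage import map_coordinates
t=load("top0.npz");s=load("scene0.npz")
px=lambda b,sc,p:np.array((b[0]+(p[0]+.5)/sc-.5,b[1]+(p[1]+.5)/sc-.5))
B=lambda p:px((160,145),7,p);D=lambda p:px((395,150),8,p)
def mdl(v,L):
    x,y,yaw,th=v[:4]
    yb=np.array([-np.sin(yaw),np.cos(yaw),0]);xh=np.array([np.cos(yaw),np.sin(yaw),0])
    z=np.array([0,0,1]);n=np.cos(th)*z-np.sin(th)*xh;xb=np.cos(th)*xh+np.sin(th)*z
    o=np.array([x,y,50]);L=np.atleast_2d(L)
    return o+L[:,:1]*xb+L[:,1:2]*yb+(46+L[:,2:3])*n
lin=lambda a,b,k:np.linspace(a,b,k)
edges=[("t+x",t,[(32,y,0) for y in lin(-45,45,15)],(1,0,0)),("t-x",t,[(-32,y,0) for y in lin(-60,30,15)],(-1,0,0)),
("t-y",t,[(x,-75,0) for x in lin(-26,26,12)],(0,-1,0)),
("s+x",s,[(32,y,0) for y in lin(-65,65,20)],(1,0,0)),("s-y",s,[(x,-75,0) for x in lin(-26,26,12)],(0,-1,0)),
("s-x",s,[(-32,y,0) for y in lin(-60,-10,10)],(-1,0,0)),
("s+xb",s,[(32,y,-10) for y in lin(-50,60,20)],(1,0,0)),("s-yb",s,[(x,-75,-10) for x in lin(-26,26,12)],(0,-1,0))]
def meas(v,bias,R=2.0):
    out=[]
    for nm,c,L,d in edges:
        im=cv2.GaussianBlur(c["img"].astype(float),(0,0),.6);L=np.array(L,float)
        p=proj(c,mdl(v,L))+bias[0 if c is t else 1];q=proj(c,mdl(v,L+np.array(d)*3))+bias[0 if c is t else 1]
        tang=p[-1]-p[0];tang/=np.linalg.norm(tang);nr=np.array([-tang[1],tang[0]])
        if nr@(q-p).mean(0)<0:nr=-nr
        k=np.arange(-R-.5,R+.51,.1)
        prof=0
        S=np.stack([[map_coordinates(im[:,:,ch],[p[:,1]+kk*nr[1],p[:,0]+kk*nr[0]],order=1) for kk in k] for ch in range(3)],-1) # k,pts,3
        g=np.linalg.norm(S[10:]-S[:-10],axis=-1);kc=(k[10:]+k[:-10])/2  # 1px difference
        m=g.mean(1);i=np.argmax(m)
        sh=kc[np.argmax(g,0)]
        out.append((nm,c,L,nr,np.median(sh),sh.std(),m.max(),p,sh,list(zip(kc[::4].round(1),m[::4].round(0)))))
    return out
spots=[(t,B((193,309)),(0,28,0)),(s,D((320,132)),(0,28,0))]
E
python3 - <<'E'
from fitbar import *
v=np.array([582.5,248.5,.3735,.3585])
for o in meas(v,[(0,0),(0,0)],3): print(o[0],round(o[4],2),round(o[5],2),[int(b) for a,b in o[-1]])
E
```

```text
t+x -0.1 0.47 [2, 4, 7, 9, 12, 14, 17, 20, 20, 18, 15, 10, 6, 3, 2, 1]
t-x 1.0 0.3 [2, 2, 2, 2, 2, 5, 8, 12, 16, 20, 21, 20, 16, 12, 8, 5]
t-y 0.45 0.21 [1, 1, 1, 3, 6, 11, 17, 22, 25, 24, 20, 13, 7, 3, 1, 1]
s+x 2.45 0.95 [6, 4, 2, 2, 3, 7, 14, 24, 31, 32, 23, 13, 19, 30, 35, 32]
s-y 0.35 0.29 [9, 7, 5, 5, 7, 13, 23, 32, 38, 35, 22, 10, 6, 7, 10, 11]
s-x 1.35 1.34 [11, 7, 5, 4, 5, 10, 14, 15, 14, 17, 25, 30, 28, 21, 12, 5]
s+xb -0.6 0.86 [31, 30, 20, 14, 23, 35, 38, 33, 24, 17, 10, 10, 15, 22, 29, 31]
s-yb -3.0 0.1 [39, 29, 15, 7, 5, 9, 11, 12, 10, 8, 7, 6, 5, 4, 3, 2]
```

```bash
cat > run.py <<'E'
from fitbar import *
def go(use,sb=0.8):
    v=np.array([582.5,248.5,.3735,.3585]);b=np.zeros(4)
    for it in range(8):
        bias=[b[:2],b[2:]]
        M=[o for o in meas(v,bias,1.6 if it<3 else 1.2) if o[0] in use]
        def res(w):
            r=[]
            for nm,c,L,nr,md,sd,mm,p,sh,_ in M:
                q=proj(c,mdl(w,L))+(w[4:6] if c is t else w[6:8])
                d=((p+sh[:,None]*nr-q)@nr)
                d=np.clip(d-np.median(d),-.6,.6)+np.median(d)
                r.append(d/.3/np.sqrt(len(d)/4))
            for c,u,L in spots:
                r.append(((proj(c,mdl(w,L))[0]+(w[4:6] if c is t else w[6:8]))-u)/.25)
            r.append(w[4:8]/sb)
            return np.concatenate(r)
        f=least_squares(res,np.r_[v,b]);v=f.x[:4];b=f.x[4:]
    sd=np.diag(np.linalg.inv(f.jac.T@f.jac))**.5
    print(v[:2].round(1),np.degrees(v[2:]).round(2),"sd",np.degrees(sd[2:4]).round(2),"bias",b.round(2),"cost",round(f.cost,2),"spot",mdl(v,(0,28,0))[0].round(1),[(o[0],round(o[4],2)) for o in meas(v,[b[:2],b[2:]],1.2)])
al=["t+x","t-x","t-y","s+x","s-y","s-x","s+xb"]
go(al);go(al,.3);go(al,2)
for k in al: go([a for a in al if a!=k])
E
python3 run.py
```

```text
[579.4 245. ] [21.38 16.42] sd [0.37 0.56] bias [-0.3   0.31  0.04 -0.04] cost 42.12 spot [557.  266.3  94.1] [('t+x', np.float64(0.5)), ('t-x', np.float64(0.4)), ('t-y', np.float64(-0.05)), ('s+x', np.float64(0.3)), ('s-y', np.float64(0.4)), ('s-x', np.float64(0.1)), ('s+xb', np.float64(-0.7)), ('s-yb', np.float64(0.05))]
[578.8 245.5] [21.36 16.43] sd [0.36 0.55] bias [-0.08  0.09 -0.01  0.1 ] cost 42.53 spot [556.5 266.8  94.1] [('t+x', np.float64(0.4)), ('t-x', np.float64(0.4)), ('t-y', np.float64(-0.1)), ('s+x', np.float64(0.3)), ('s-y', np.float64(0.4)), ('s-x', np.float64(0.1)), ('s+xb', np.float64(-0.7)), ('s-yb', np.float64(0.1))]
[582.1 242.2] [21.33 16.5 ] sd [0.37 0.6 ] bias [-1.49  1.34  0.45 -0.76] cost 41.61 spot [559.7 263.5  94.1] [('t+x', np.float64(0.5)), ('t-x', np.float64(0.4)), ('t-y', np.float64(-0.1)), ('s+x', np.float64(0.3)), ('s-y', np.float64(0.25)), ('s-x', np.float64(0.1)), ('s+xb', np.float64(-0.7)), ('s-yb', np.float64(0.0))]
[579.2 244.8] [21.36 16.62] sd [0.4  0.56] bias [-0.27  0.45  0.15  0.02] cost 32.62 spot [556.7 266.1  94.1] [('t+x', np.float6
[... 1445 characters left out ...]
('s+xb', np.float64(-0.5)), ('s-yb', np.float64(0.35))]
[581.3 246.4] [21.27 18.96] sd [0.37 0.97] bias [-0.07  0.37  0.16  0.01] cost 36.15 spot [557.2 267.   93.5] [('t+x', np.float64(0.4)), ('t-x', np.float64(0.4)), ('t-y', np.float64(-0.05)), ('s+x', np.float64(0.4)), ('s-y', np.float64(0.4)), ('s-x', np.float64(0.9)), ('s+xb', np.float64(-0.55)), ('s-yb', np.float64(-0.1))]
[575.  244.3] [21.8   9.09] sd [0.42 0.72] bias [0.35 0.74 0.53 0.71] cost 29.54 spot [557.9 267.6  95.4] [('t+x', np.float64(0.4)), ('t-x', np.float64(0.4)), ('t-y', np.float64(-0.1)), ('s+x', np.float64(0.2)), ('s-y', np.float64(0.0)), ('s-x', np.float64(0.0)), ('s+xb', np.float64(1.0)), ('s-yb', np.float64(-0.2))]
```

```bash
cat > ov.py <<'E'
from fitbar import *
def ov(c,box,sc,v,b,name):
    x0,y0,x1,y1=box;im=cv2.resize(c["img"][y0:y1,x0:x1,::-1],None,fx=sc,fy=sc,interpolation=cv2.INTER_CUBIC)
    P=[(32,-75,0),(32,75,0),(-32,75,0),(-32,-75,0)]
    q=proj(c,mdl(v,P))+b;q=((q-[x0,y0]+.5)*sc-.5)
    cv2.polylines(im,[np.round(q*16).astype(int)],True,(0,0,255),1,cv2.LINE_AA,4)
    for d in(15,):
        for a,e in(((15*.707,28+15*.707,0),(-15*.707,28-15*.707,0)),((15*.707,28-15*.707,0),(-15*.707,28+15*.707,0))):
            q=((proj(c,mdl(v,[a,e]))+b-[x0,y0]+.5)*sc-.5);cv2.polylines(im,[np.round(q*16).astype(int)],False,(255,0,255),1,cv2.LINE_AA,4)
    cv2.imwrite(name,im)
E
python3 - <<'E'
from ov import *
v1=np.array([582.5,248.5,.3735,.3585]);v2=np.array([578.8,245.5,.3735,.287])
for i,v in enumerate((v1,v2)):
    ov(s,(397,155,460,190),6,v,np.zeros(2),f"pics/o{i}s.png");ov(t,(163,150,236,212),5,v,np.zeros(2),f"pics/o{i}t.png")
a=[cv2.imread(f"pics/o{i}{k}.png") for i in(0,1) for k in"st"]
W=max(x.shape[1] for x in a)
a=[cv2.copyMakeBorder(x,0,0,0,W-x.shape[1],0) for x in a]
cv2.imwrite("pics/o.png",np.hstack([np.vstack(a[:2]),np.vstack(a[2:])]))
E
```

```text
(no output)
```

View pics/o.png

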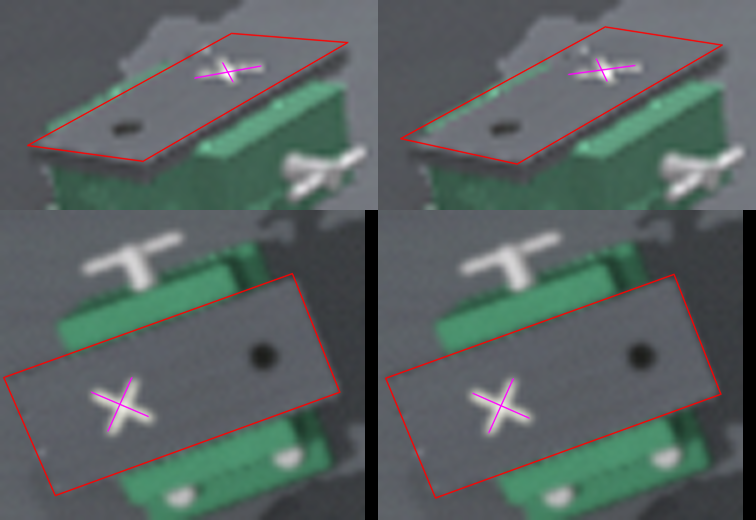

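```bash
cat > run2.py <<'E'
from fitbar import *
hole=[(t,B((390,240))),(s,D((185,210)))]
def go(use,sb=0.6,th0=.3585,sh_hole=1):
    v=np.array([582.5,248.5,.3735,th0]);b=np.zeros(4);hl=np.array([0,-45.])
    for it in range(8):
        bias=[b[:2],b[2:]]
        M=[o for o in meas(v,bias,.8) if o[0] in use]
        def res(w):
            r=[];bb=lambda c:(w[4:6] if c is t else w[6:8])
            for nm,c,L,nr,md,sd,mm,p,sh,_ in M:
                q=proj(c,mdl(w,L))+bb(c);d=((p+sh[:,None]*nr-q)@nr)
                d=np.clip(d-np.median(d),-.6,.6)+np.median(d);r.append(d/.3/np.sqrt(len(d)/4))
            for c,u,L in spots: r.append((proj(c,mdl(w,L))[0]+bb(c)-u)/.25)
            for c,u in hole: r.append((proj(c,mdl(w,(w[8],w[9],0)))[0]+bb(c)-u)/.25)
            r.append(w[4:8]/sb);return np.concatenate(r)
        f=least_squares(res,np.r_[v,b,hl]);v=f.x[:4];b=f.x[4:8];hl=f.x[8:]
    print(v[:2].round(1),np.degrees(v[2:]).round(2),"hole",hl.round(1),"bias",b.round(2),"cost",round(f.cost,2),"spot",mdl(v,(0,28,0))[0].round(1),[(o[0],float(round(o[4],2))) for o in meas(v,[b[:2],b[2:]],.8)])
    return v,b
if __name__=="__main__":
    al=["t+x","t-x","t-y","s+x","s-y","s-x"]
    go(al);go(al,.3);go(al,2);go(al,th0=.3);go(al,th0=.42)
    for k in al: go([a for a in al if a!=k])
E
python3 run2.py
```

```text
[578.9 245.3] [21.31 15.53] hole [ -0.  -45.1] bias [-0.    0.41  0.18  0.1 ] cost 26.03 spot [557.3 266.9  94.3] [('t+x', 0.5), ('t-x', 0.3), ('t-y', -0.15), ('s+x', -0.1), ('s-y', 0.45), ('s-x', 0.2), ('s+xb', -0.8), ('s-yb', 0.1)]
[578.5 245.5] [21.32 15.55] hole [ -0.  -45.1] bias [0.07 0.25 0.17 0.18] cost 27.14 spot [556.9 267.1  94.3] [('t+x', 0.5), ('t-x', 0.3), ('t-y', -0.15), ('s+x', -0.1), ('s-y', 0.45), ('s-x', 0.2), ('s+xb', -0.8), ('s-yb', 0.1)]
[583.8 243.1] [21.28 15.9 ] hole [  0.  -45.1] bias [-0.99  2.25  0.03 -0.97] cost 25.65 spot [561.9 264.7  94.2] [('t+x', 0.5), ('t-x', 0.3), ('t-y', -0.15), ('s+x', -0.1), ('s-y', 0.4), ('s-x', 0.2), ('s+xb', -0.8), ('s-yb', 0.0)]
[579.  245.3] [21.31 15.58] hole [ -0.  -45.1] bias [0.   0.42 0.18 0.09] cost 25.93 spot [557.3 266.9  94.3] [('t+x', 0.5), ('t-x', 0.3), ('t-y', -0.15), ('s+x', -0.1), ('s-y', 0.45), ('s-x', 0.2), ('s+xb', -0.8), ('s-yb', 0.1)]
[579.  245.3] [21.31 15.6 ] hole [ -0.  -45.1] bias [-0.    0.41  0.18  0.1 ] cost 26.0 spot [557.3 266.9  94.3] [('t+x', 0.5), ('t-x', 0.3), ('t-y', -0.15), ('s+x', -0.1), 
[... 745 characters left out ...]
, 0.0)]
[578.1 245.2] [21.56 14.11] hole [ -0.5 -45.2] bias [0.1  0.5  0.27 0.24] cost 22.48 spot [557.3 267.1  94.6] [('t+x', 0.4), ('t-x', 0.4), ('t-y', -0.1), ('s+x', -0.4), ('s-y', 0.3), ('s-x', 0.2), ('s+xb', -0.8), ('s-yb', 0.1)]
[578.2 246.1] [21.2  15.32] hole [ -0.2 -45.7] bias [ 0.31  0.2   0.36 -0.01] cost 15.57 spot [556.7 267.8  94.4] [('t+x', 0.4), ('t-x', 0.3), ('t-y', -0.1), ('s+x', -0.05), ('s-y', 0.8), ('s-x', 0.05), ('s+xb', -0.8), ('s-yb', 0.4)]
[580.8 246.7] [21.38 18.09] hole [ -0.5 -45.2] bias [0.2  0.43 0.34 0.15] cost 21.07 spot [557.3 267.6  93.7] [('t+x', 0.5), ('t-x', 0.4), ('t-y', -0.05), ('s+x', 0.0), ('s-y', 0.25), ('s-x', 0.8), ('s+xb', -0.8), ('s-yb', -0.05)]
```

```bash
python3 - <<'E'
from fitbar import *
v=np.array([582.5,248.5,.3735,.3585])
for lo,hi in((-70,-50),(-50,-30),(-30,-10)):
    L=np.array([(-32,y,0) for y in np.linspace(lo,hi,10)],float)
    p=proj(s,mdl(v,L));q=proj(s,mdl(v,L-[3,0,0]));tg=p[-1]-p[0];tg/=np.linalg.norm(tg);nr=np.array([-tg[1],tg[0]])
    if nr@(q-p).mean(0)<0:nr=-nr
    print(lo,hi)
    for k in np.arange(-3,3.6,.5):
        u=p+k*nr;print(k,[int(map_coordinates(s["img"][:,:,c].astype(float),[u[:,1],u[:,0]],order=1).mean()) for c in range(3)],end=" ")
    print()
E
```

```text
-70 -50
-3.0 [88, 90, 96] -2.5 [95, 98, 104] -2.0 [102, 106, 112] -1.5 [107, 110, 117] -1.0 [108, 113, 119] -0.5 [104, 114, 116] 0.0 [98, 115, 112] 0.5 [91, 115, 107] 1.0 [86, 108, 101] 1.5 [84, 98, 96] 2.0 [83, 90, 92] 2.5 [82, 86, 90] 3.0 [83, 85, 90] 3.5 [83, 86, 90] 
-50 -30
-3.0 [109, 112, 119] -2.5 [109, 112, 119] -2.0 [110, 113, 120] -1.5 [111, 114, 121] -1.0 [112, 115, 121] -0.5 [110, 121, 122] 0.0 [105, 132, 124] 0.5 [98, 136, 121] 1.0 [91, 125, 111] 1.5 [85, 108, 100] 2.0 [82, 92, 93] 2.5 [81, 85, 90] 3.0 [82, 85, 90] 3.5 [83, 86, 90] 
-30 -10
-3.0 [108, 111, 118] -2.5 [109, 112, 119] -2.0 [110, 112, 119] -1.5 [110, 112, 119] -1.0 [110, 113, 119] -0.5 [108, 121, 121] 0.0 [104, 136, 125] 0.5 [100, 144, 125] 1.0 [95, 136, 118] 1.5 [88, 116, 106] 2.0 [84, 97, 95] 2.5 [82, 87, 90] 3.0 [82, 85, 90] 3.5 [82, 85, 90]
```

```bash
cat > run3.py <<'E'
from run2 import *
v1=np.array([582.5,248.5,.3735,.3585])
import fitbar,run2
LX=np.array([(-32,y,0) for y in np.linspace(-60,-10,10)],float)
base=proj(s,mdl(v1,LX));tg=base[-1]-base[0];tg/=np.linalg.norm(tg);nn=np.array([-tg[1],tg[0]])
q=proj(s,mdl(v1,LX-[3,0,0]))
if nn@(q-base).mean(0)<0:nn=-nn
om=fitbar.meas
def mk(off):
    def m(v,bias,R):
        o=[x for x in om(v,bias,R)]
        for i,x in enumerate(o):
            if x[0]=="s-x":
                p=x[7];target=base+off*nn;sh=((target-p)@nn)
                o[i]=("s-x",s,LX,nn,np.median(sh),0,0,p,sh,None)
        return o
    return m
def setm(off): run2.meas=mk(off)
if __name__=="__main__":
    for off in(-.3,-.05,.2):
        setm(off);go(["t-x","t-y","s+x","s-y","s-x"]);go(["t+x","t-x","t-y","s+x","s-y","s-x"])
    setm(-.05)
    go(["t-x","t-y","s+x","s-x"]);go(["t-x","t-y","s-y","s-x"]);go(["t-y","s+x","s-y","s-x"])
E
python3 run3.py
```

```text
[581.6 247.6] [21.5  19.89] hole [ -0.3 -45.6] bias [0.38 0.53 0.57 0.24] cost 13.03 spot [556.7 267.9  93.3] [('t+x', 0.7), ('t-x', 0.2), ('t-y', 0.0), ('s+x', 0.1), ('s-y', 0.15), ('s-x', -0.16), ('s+xb', -0.8), ('s-yb', -0.05)]
[581.9 247.6] [21.55 19.66] hole [ -0.9 -45.4] bias [0.34 0.43 0.46 0.16] cost 22.37 spot [557.2 268.   93.3] [('t+x', 0.5), ('t-x', 0.5), ('t-y', -0.05), ('s+x', 0.05), ('s-y', 0.15), ('s-x', -0.18), ('s+xb', -0.8), ('s-yb', -0.1)]
[581.1 247.3] [21.52 19.31] hole [ -0.2 -45.5] bias [0.32 0.52 0.53 0.24] cost 12.08 spot [556.7 267.7  93.4] [('t+x', 0.7), ('t-x', 0.2), ('t-y', -0.05), ('s+x', 0.05), ('s-y', 0.15), ('s-x', -0.09), ('s+xb', -0.8), ('s-yb', -0.1)]
[581.6 247.3] [21.42 19.16] hole [ -0.7 -45.3] bias [0.29 0.42 0.42 0.16] cost 21.67 spot [557.3 267.9  93.5] [('t+x', 0.5), ('t-x', 0.4), ('t-y', -0.05), ('s+x', 0.0), ('s-y', 0.2), ('s-x', -0.12), ('s+xb', -0.8), ('s-yb', -0.1)]
[580.8 246.9] [21.44 18.74] hole [ -0.  -45.5] bias [0.26 0.53 0.48 0.23] cost 11.52 spot [556.8 267.6  93.6] [('t+x', 0.8), ('t-x', 0.1), ('t-y', -0.05), ('s+x', 0.0), ('s
[... 278 characters left out ...]
-yb', 0.0)]
[580.9 247.6] [21.52 19.27] hole [ -0.3 -45.7] bias [0.45 0.44 0.59 0.17] cost 8.99 spot [556.5 268.1  93.4] [('t+x', 0.7), ('t-x', 0.2), ('t-y', 0.0), ('s+x', 0.15), ('s-y', 0.35), ('s-x', -0.15), ('s+xb', -0.8), ('s-yb', 0.1)]
[581.6 247.4] [21.53 20.18] hole [  0.  -45.5] bias [0.29 0.48 0.49 0.12] cost 10.69 spot [556.5 267.6  93.2] [('t+x', 0.7), ('t-x', 0.2), ('t-y', 0.0), ('s+x', 0.35), ('s-y', 0.3), ('s-x', -0.05), ('s+xb', -0.65), ('s-yb', 0.05)]
[581.7 247.5] [22.09 19.06] hole [ -1.6 -45.2] bias [0.27 0.35 0.43 0.06] cost 6.49 spot [557.2 267.8  93.5] [('t+x', 0.2), ('t-x', 0.8), ('t-y', 0.0), ('s+x', 0.05), ('s-y', 0.2), ('s-x', -0.04), ('s+xb', -0.8), ('s-yb', -0.1)]
```

>>> step_arm([
  {"tx": 0.9, "ty": -1, "tz": 0.1, "turn": 0.18},
  {"tx": 0.9, "ty": -1, "tz": 0.1, "turn": 0.18},
  {"tx": 0.9, "ty": -1, "tz": 0.1, "turn": 0.18},
  {"tx": 0.9, "ty": -1, "tz": 0.1, "turn": 0.18},
  {"tx": 0.9, "ty": -1, "tz": 0.1, "turn": 0.18},
  {"tx": 0.9, "ty": -1, "tz": 0.1, "turn": 0.18},
  {"tx": 0.9, "ty": -1, "tz": 0.1, "turn": 0.18},
  {"tx": 0.9, "ty": -1, "tz": 0.1, "turn": 0.18},
], fingers=1)

```text
time_s: 1.1
tool_pos: [445.2, 298.0, 271.7]
ee_rot: [-1.572, -0.0, -0.003]
contact_force: [-0.2, 0.5, -0.0]
gripper_width: 85.5
```

>>> step_arm([
  {"tx": 0.44, "ty": -1},
  {"tx": 0.44, "ty": -1},
  {"tx": 0.44, "ty": -1},
  {"tx": 0.44, "ty": -1},
  {"tx": 0.44, "ty": -1},
  {"tx": 0.44, "ty": -1},
])

```text
invalid input
```

>>> step_arm([
  {"ty": -0.863},
  {"ty": -0.863},
  {"ty": -0.863},
  {"ty": -0.863},
  {"ty": -0.863},
  {"ty": -0.863},
])

```text
invalid input
```

```bash
python3 - <<'E'
from workcell import status,camera
from h import *
print(status.observe())
for n in("scene","top"):
    c=camera(n);np.savez(f"{n}1.npz",**c)
t=load("top1.npz");s=load("scene1.npz")
crop(t,(350,110,450,220),5,"pics/g1.png");crop(s,(180,100,300,290),4,"pics/g2.png")
a=cv2.imread("pics/g1.png");b=cv2.imread("pics/g2.png");h=max(len(a),len(b))
f=lambda x:cv2.copyMakeBorder(x,0,h-len(x),0,0,0);cv2.imwrite("pics/g.png",np.hstack([f(a),f(b)])[:600])
E
```

```text
{'time_s': 1.1, 'joint_positions': array([-0.69801535,  0.34718073, -0.00439325,  1.80132138,  0.00352557,
        0.99388562,  0.86369631]), 'joint_vel': array([-0.04867194,  0.00274129, -0.03980738,  0.00575734, -0.00640902,
       -0.0048743 , -0.03166059]), 'joint_efforts': array([  3.83586109, -74.80894804,   4.20292407, -36.74308062,
         0.25780566,   0.11724106,   0.98435093]), 'tool_pos': array([445.17928281, 297.9979287 , 271.74712169]), 'ee_rot': array([-1.57241975e+00, -3.45497842e-04, -3.02850892e-03]), 'contact_force': array([-0.20702931,  0.4875258 , -0.00133621]), 'wrist_torque': array([0.02960567, 0.09440446, 0.01226125]), 'gripper_width': 85.49873140006787}
```

View pics/g.png

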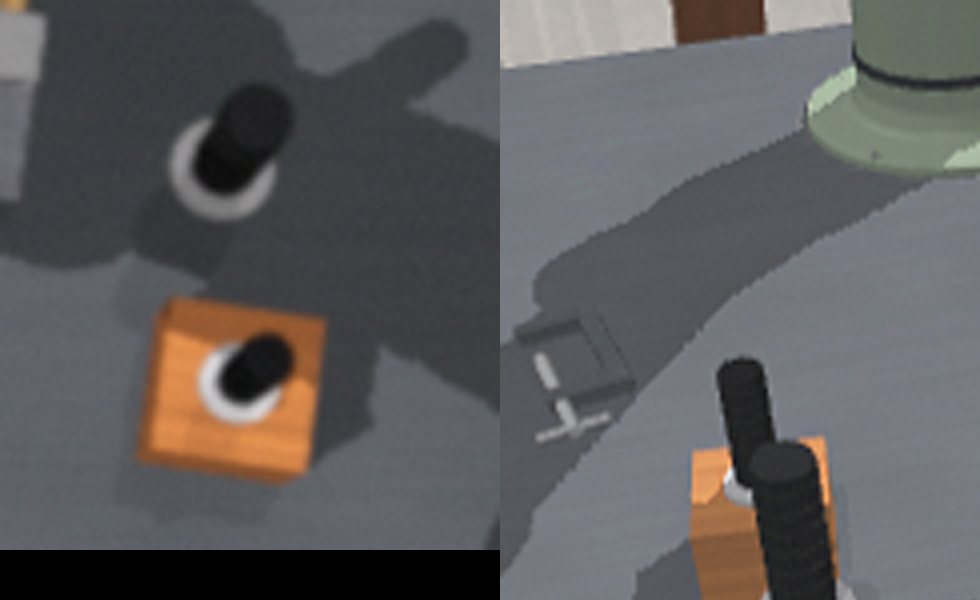

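The picture shows the holder gauge, handle top near (404,183) in the top view. The larger look-alike stands behind it, near (402,133). The two moves were refused because each row needs all four keys.

>>> step_arm([
  {"tx": 0.44, "ty": -1, "tz": 0, "turn": 0},
  {"tx": 0.44, "ty": -1, "tz": 0, "turn": 0},
  {"tx": 0.44, "ty": -1, "tz": 0, "turn": 0},
  {"tx": 0.44, "ty": -1, "tz": 0, "turn": 0},
  {"tx": 0.44, "ty": -1, "tz": 0, "turn": 0},
  {"tx": 0.44, "ty": -1, "tz": 0, "turn": 0},
])

```text
time_s: 1.95
tool_pos: [576.0, -2.3, 271.2]
ee_rot: [-1.573, 0.001, -0.002]
contact_force: [-1.2, 0.4, 0.1]
gripper_width: 85.3
```

>>> step_arm([
  {"tx": 0.007, "ty": -0.861, "tz": 0, "turn": 0},
  {"tx": 0.007, "ty": -0.861, "tz": 0, "turn": 0},
  {"tx": 0.007, "ty": -0.861, "tz": 0, "turn": 0},
  {"tx": 0.007, "ty": -0.861, "tz": 0, "turn": 0},
  {"tx": 0.007, "ty": -0.861, "tz": 0, "turn": 0},
  {"tx": 0.007, "ty": -0.861, "tz": 0, "turn": 0},
])

```text
time_s: 2.7
tool_pos: [578.4, -259.4, 270.7]
ee_rot: [-1.572, 0.001, -0.001]
contact_force: [-0.5, 1.3, -0.3]
gripper_width: 85.4
```

```bash
cat > look.py <<'E'
import sys
from workcell import status,camera
from h import *
def look(k,bt,st,bs,ss,name):
    o=status.observe();print(o["time_s"],o["tool_pos"].round(1),o["ee_rot"].round(3),o["contact_force"].round(1),round(o["gripper_width"],1))
    for n in("scene","top"):
        c=camera(n);np.savez(f"{n}{k}.npz",**c)
    t=load(f"top{k}.npz");s=load(f"scene{k}.npz")
    crop(t,bt,st,"pics/_1.png");crop(s,bs,ss,"pics/_2.png")
    a=cv2.imread("pics/_1.png");b=cv2.imread("pics/_2.png");h=max(len(a),len(b))
    f=lambda x:cv2.copyMakeBorder(x,0,h-len(x),0,0,cv2.BORDER_CONSTANT);cv2.imwrite(name,np.hstack([f(a),f(b)]))
E
python3 -c "
from look import *
look(2,(350,110,450,220),4,(180,100,290,250),4,'pics/g3.png')"
```

```text
2.7 [ 578.4 -259.4  270.7] [-1.572e+00  1.000e-03 -1.000e-03] [-0.5  1.3 -0.3] 85.4
```

View pics/g3.png

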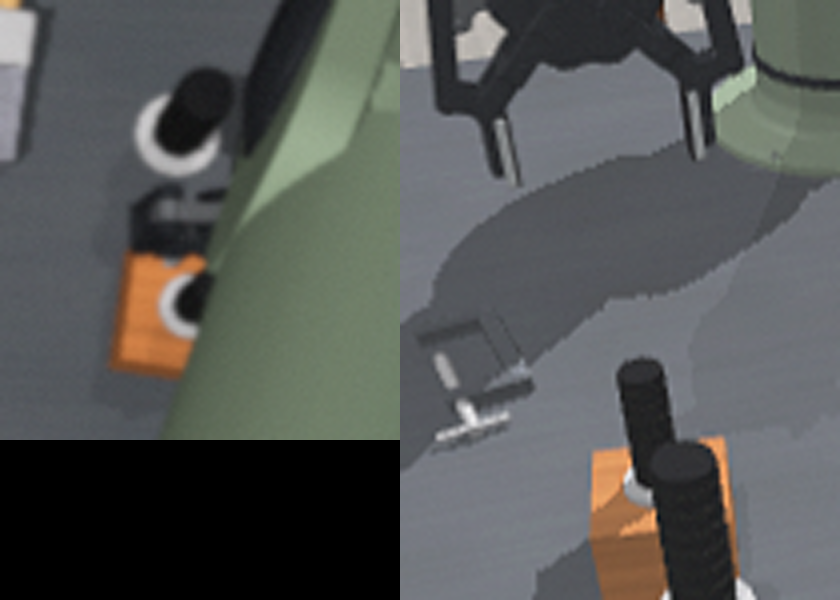

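>>> step_arm([
  {"tx": 0, "ty": -0.004, "tz": -0.2, "turn": 0},
  {"tx": 0, "ty": -0.004, "tz": -0.4, "turn": 0},
  {"tx": 0, "ty": -0.004, "tz": -0.5, "turn": 0},
  {"tx": 0, "ty": -0.004, "tz": -0.582, "turn": 0},
  {"tx": 0, "ty": -0.004, "tz": -0.582, "turn": 0},
  {"tx": 0, "ty": -0.004, "tz": -0.582, "turn": 0},
])

```text
time_s: 3.55
tool_pos: [579.6, -258.4, 97.6]
ee_rot: [-1.572, -0.0, 0.002]
contact_force: [-0.1, 0.1, -0.4]
gripper_width: 85.3
```

```bash
python3 -c "
from look import *
look(3,(350,110,450,220),4,(190,130,300,270),4,'pics/g4.png')"
```

```text
3.55 [ 579.6 -258.4   97.6] [-1.572 -0.     0.002] [-0.1  0.1 -0.4] 85.3
```

View pics/g4.png

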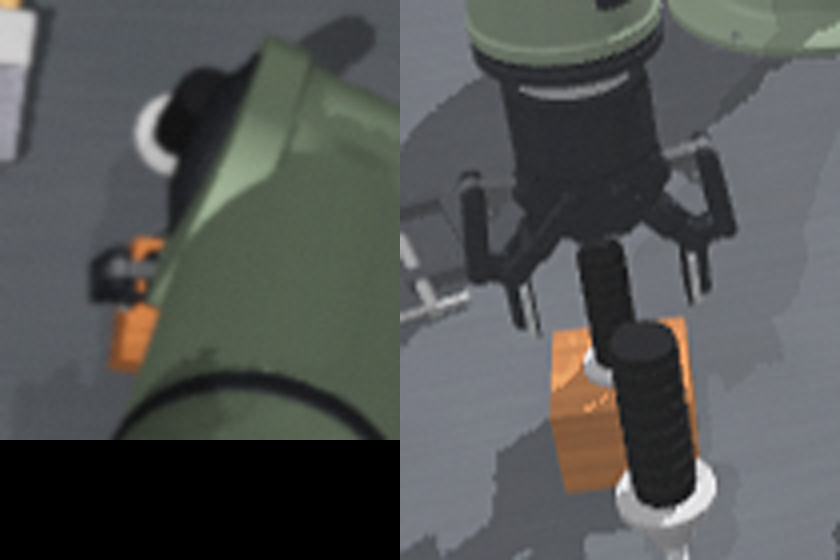

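>>> step_arm([
  {"tx": -0.004, "ty": -0.006, "tz": -0.004, "turn": 0},
  {"tx": -0.004, "ty": -0.006, "tz": -0.004, "turn": 0},
  {"tx": -0.004, "ty": -0.006, "tz": -0.004, "turn": 0},
  {"tx": -0.004, "ty": -0.006, "tz": -0.004, "turn": 0},
  {"tx": -0.004, "ty": -0.006, "tz": -0.004, "turn": 0},
  {"tx": -0.004, "ty": -0.006, "tz": -0.004, "turn": 0},
  {"tx": -0.004, "ty": -0.006, "tz": -0.004, "turn": 0},
  {"tx": -0.004, "ty": -0.006, "tz": -0.004, "turn": 0},
], fingers=-1)

```text
time_s: 4.65
tool_pos: [578.4, -260.8, 96.9]
ee_rot: [-1.572, -0.001, 0.001]
contact_force: [-1.7, 1.3, 5.2]
gripper_width: 24.7
```

```bash
python3 -c "
from look import *
look(4,(350,110,450,220),4,(190,130,300,270),4,'pics/g5.png')"
```

```text
4.65 [ 578.4 -260.8   96.9] [-1.572e+00 -1.000e-03  1.000e-03] [-1.7  1.3  5.2] 24.7
```

View pics/g5.png

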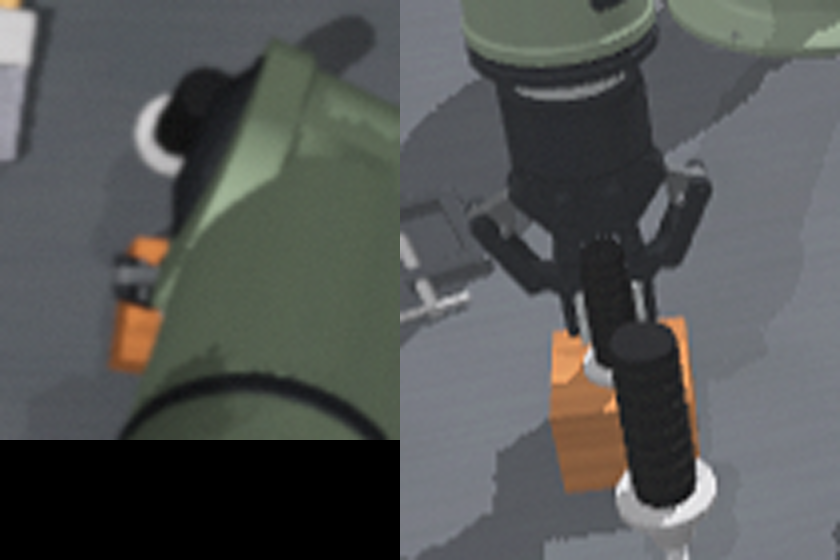

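>>> step_arm([
  {"tx": 0, "ty": 0, "tz": 0.1, "turn": 0},
  {"tx": 0, "ty": 0, "tz": 0.2, "turn": 0},
  {"tx": 0, "ty": 0, "tz": 0.3, "turn": 0},
  {"tx": 0, "ty": 0, "tz": 0.3, "turn": 0},
  {"tx": 0, "ty": 0, "tz": 0.3, "turn": 0},
])

```text
time_s: 5.38
tool_pos: [578.0, -260.5, 186.1]
ee_rot: [-1.572, -0.0, 0.002]
contact_force: [0.0, 0.1, -1.9]
gripper_width: 24.6
```

```bash
python3 -c "
from look import *
look(5,(350,110,450,220),4,(190,100,300,250),4,'pics/g6.png')"
```

```text
5.375 [ 578.  -260.5  186.1] [-1.572 -0.     0.002] [ 0.   0.1 -1.9] 24.6
```

View pics/g6.png

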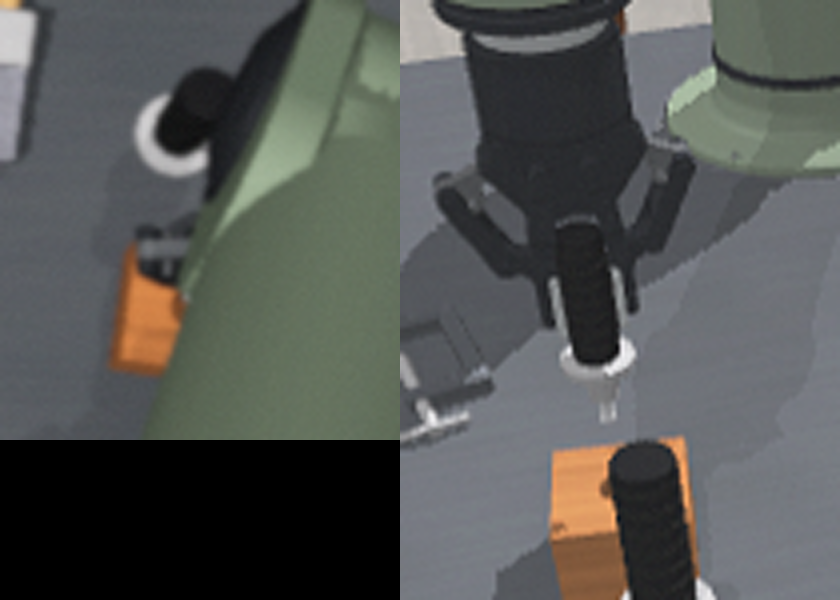

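```bash
python3 - <<'E'
from h import *
s=load("scene5.npz")
print(proj(s,[[578,-260.5,107],[578,-260.5,107+168],[578.,-260.5,107+42]]))
crop(s,(205,120,265,210),6,"pics/h.png")
E
```

```text
[[241.48089555 205.25932177]
 [230.20517984 140.39523773]
 [238.90331879 190.49132639]]
```

View pics/h.png

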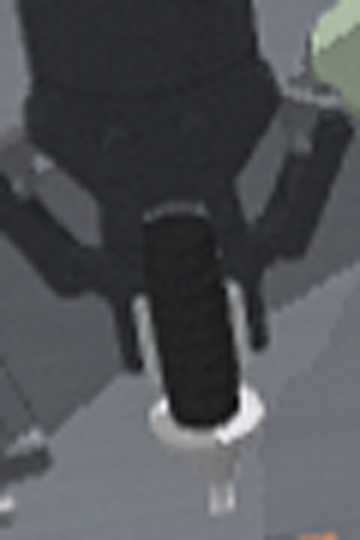

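```bash
python3 - <<'E'
from h import *
s=load("scene5.npz");t=load("top5.npz")
crop(s,(300,175,335,210),14,"pics/r1.png");crop(t,(295,210,330,250),12,"pics/r2.png")
F=lambda p:(300+(p[0]+.5)/7-.5,170+(p[1]+.5)/7-.5)
print(F((130,132)),atz(s,F((130,132)),30),atz(t,(250+368.5/6-.5,155+449.5/6-.5),30))
for c,n in((s,"s"),(t,"t")):
    a=np.linspace(0,2*np.pi,60)
    for ctr in((464.5,-41.5),):
        q=proj(c,np.stack([ctr[0]+18*np.cos(a),ctr[1]+18*np.sin(a),0*a+30],1))
        x0,y0,x1,y1=(300,175,335,210) if n=="s" else (295,210,330,250);sc=14
        im=cv2.resize(c["img"][y0:y1,x0:x1,::-1],None,fx=sc,fy=sc,interpolation=cv2.INTER_CUBIC)
        q=(q-[x0,y0]+.5)*sc-.5;cv2.polylines(im,[np.round(q).astype(int)],True,(0,0,255),1);cv2.imwrite(f"pics/r{n}.png",im)
a=cv2.imread("pics/rs.png");b=cv2.imread("pics/rt.png")[:490];cv2.imwrite("pics/r.png",np.hstack([a,b])[:,:])
print(a.shape,b.shape)
E
```

```text
(318.14285714285717, 188.42857142857142) [467.41164432 -40.1480601   30.        ] [464.12232779 -42.01026728  30.        ]
(490, 490, 3) (490, 490, 3)
```

View pics/r.png

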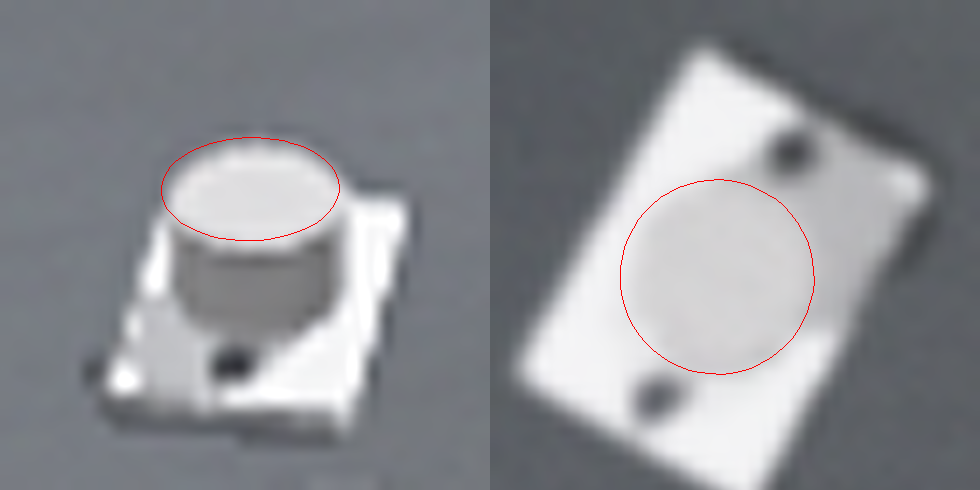

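>>> step_arm([
  {"tx": -0.375, "ty": 0.732, "tz": 0, "turn": 0},
  {"tx": -0.375, "ty": 0.732, "tz": 0, "turn": 0},
  {"tx": -0.375, "ty": 0.732, "tz": 0, "turn": 0},
  {"tx": -0.375, "ty": 0.732, "tz": -0.17, "turn": 0},
  {"tx": -0.375, "ty": 0.732, "tz": -0.17, "turn": 0},
  {"tx": -0.375, "ty": 0.732, "tz": -0.17, "turn": 0},
  {"tx": -0.375, "ty": 0.732, "tz": -0.17, "turn": 0},
])

```text
time_s: 6.35
tool_pos: [466.2, -42.1, 135.2]
ee_rot: [-1.572, -0.0, 0.0]
contact_force: [0.8, 0.3, -2.0]
gripper_width: 24.5
```

```bash
python3 -c "
from look import *
look(6,(270,160,370,260),4,(270,100,370,220),5,'pics/i1.png')
s=load('scene6.npz')
from workcell import status
p=status.observe()['tool_pos']; print(proj(s,[p-[0,0,79],[p[0],p[1],30]]))"
```

```text
6.35 [466.2 -42.1 135.2] [-1.572 -0.     0.   ] [ 0.8  0.3 -2. ] 24.5
[[317.20191103 180.60394296]
 [317.3578463  188.30666503]]
```

View pics/i1.png

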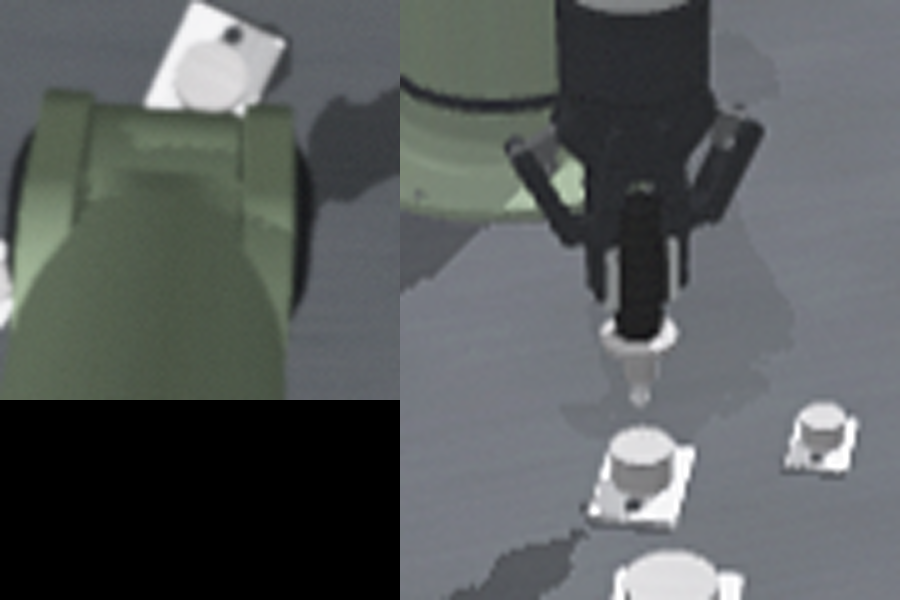

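>>> step_arm([
  {"tx": 0, "ty": 0.004, "tz": -0.06, "turn": 0},
  {"tx": 0, "ty": 0.004, "tz": -0.08, "turn": 0},
  {"tx": 0, "ty": 0.004, "tz": -0.09, "turn": 0},
  {"tx": 0, "ty": 0.004, "tz": -0.098, "turn": 0},
  {"tx": 0, "ty": 0.004, "tz": -0.107, "turn": 0},
  {"tx": 0, "ty": 0.004, "tz": -0.107, "turn": 0},
])

```text
time_s: 7.2
tool_pos: [466.2, -41.0, 103.2]
ee_rot: [-1.572, -0.001, -0.0]
contact_force: [0.2, -1.8, 1.7]
gripper_width: 24.7
```

```bash
python3 -c "
from look import *
look(7,(270,160,370,260),4,(290,140,345,205),9,'pics/i2.png')
s=load('scene7.npz')
from workcell import status
p=status.observe()['tool_pos']; print(proj(s,[p-[0,0,79],[p[0],p[1],30]]))"
```

```text
7.2 [466.2 -41.  103.2] [-1.572e+00 -1.000e-03 -0.000e+00] [ 0.2 -1.8  1.7] 24.7
[[317.78165533 189.89979446]
 [317.74953187 188.25147409]]
```

View pics/i2.png

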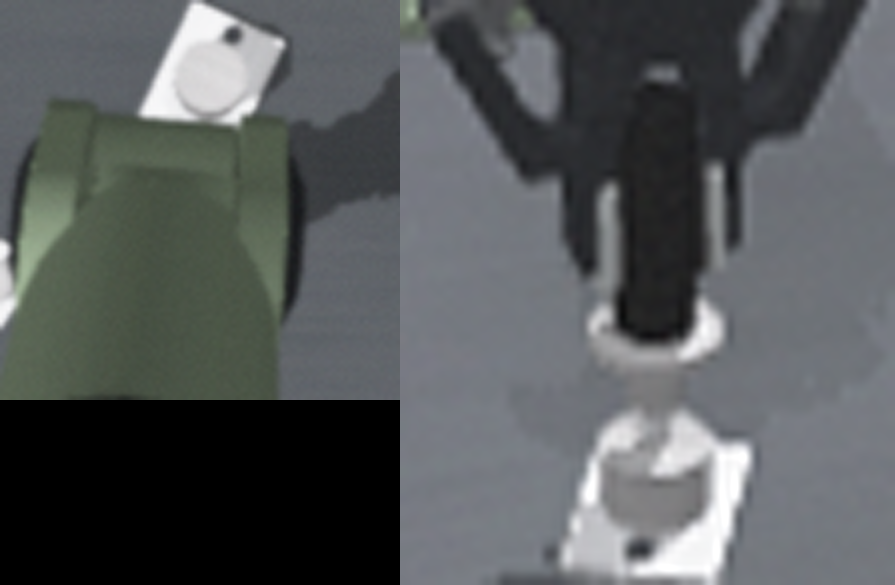

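>>> step_arm([
  {"tx": 0, "ty": 0, "tz": 0, "turn": 0},
  {"tx": 0, "ty": 0, "tz": 0, "turn": 0},
  {"tx": 0, "ty": 0, "tz": 0, "turn": 0},
  {"tx": 0, "ty": 0, "tz": 0, "turn": 0},
  {"tx": 0, "ty": 0, "tz": 0, "turn": 0},
  {"tx": 0, "ty": 0, "tz": 0, "turn": 0},
  {"tx": 0, "ty": 0, "tz": 0, "turn": 0},
  {"tx": 0, "ty": 0, "tz": 0, "turn": 0},
  {"tx": 0, "ty": 0, "tz": 0, "turn": 0},
  {"tx": 0, "ty": 0, "tz": 0, "turn": 0},
  {"tx": 0, "ty": 0, "tz": 0, "turn": 0},
  {"tx": 0, "ty": 0, "tz": 0, "turn": 0},
])

```text
time_s: 8.8
tool_pos: [466.3, -40.9, 103.3]
ee_rot: [-1.572, -0.001, -0.0]
contact_force: [-0.8, -1.4, 0.7]
gripper_width: 25.0
```

>>> step_arm([
  {"tx": 0, "ty": 0, "tz": 0.15, "turn": 0},
  {"tx": 0, "ty": 0, "tz": 0.28, "turn": 0},
  {"tx": 0.374, "ty": -0.733, "tz": 0.28, "turn": 0},
  {"tx": 0.374, "ty": -0.733, "tz": 0.28, "turn": 0},
  {"tx": 0.374, "ty": -0.733, "tz": 0.28, "turn": 0},
  {"tx": 0.374, "ty": -0.733, "tz": 0.28, "turn": 0},
  {"tx": 0.374, "ty": -0.733, "tz": 0.28, "turn": 0},
  {"tx": 0.374, "ty": -0.733, "tz": 0.28, "turn": 0},
  {"tx": 0.374, "ty": -0.733, "tz": 0.28, "turn": 0},
])

```text
time_s: 9.93
tool_pos: [578.4, -259.6, 187.3]
ee_rot: [-1.571, -0.001, 0.001]
contact_force: [-0.1, 0.4, -2.0]
gripper_width: 24.6
```

```bash
python3 -c "
from look import *
look(8,(350,110,450,220),4,(205,110,265,240),5,'pics/j1.png')
s=load('scene8.npz')
from workcell import status
p=status.observe()['tool_pos']; print(proj(s,[p-[0,0,79],[p[0],p[1],30]]))"
```

```text
9.925 [ 578.4 -259.6  187.3] [-1.571e+00 -1.000e-03  1.000e-03] [-0.1  0.4 -2. ] 24.6
[[241.72680954 204.81466916]
 [246.16915015 230.28190732]]
```

View pics/j1.png

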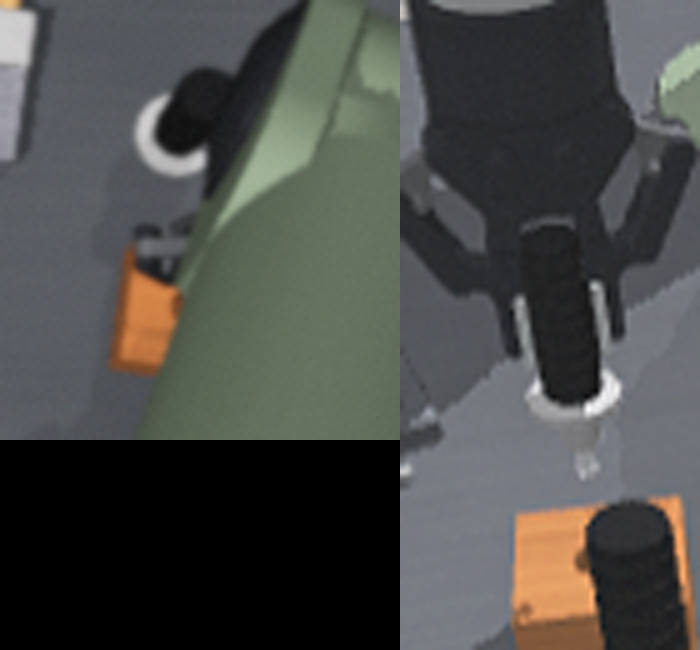

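>>> step_arm([
  {"tx": 0, "ty": -0.004, "tz": -0.08, "turn": 0},
  {"tx": 0, "ty": -0.004, "tz": -0.16, "turn": 0},
  {"tx": 0, "ty": -0.004, "tz": -0.208, "turn": 0},
  {"tx": 0, "ty": -0.004, "tz": -0.235, "turn": 0},
  {"tx": 0, "ty": -0.004, "tz": -0.261, "turn": 0},
  {"tx": 0, "ty": -0.004, "tz": -0.261, "turn": 0},
  {"tx": 0, "ty": -0.004, "tz": -0.261, "turn": 0},
])

```text
time_s: 10.9
tool_pos: [578.7, -261.2, 109.7]
ee_rot: [-1.572, -0.002, 0.001]
contact_force: [-0.5, 0.7, -2.2]
gripper_width: 24.3
```

>>> step_arm([
  {"tx": -0.01, "ty": 0, "tz": 0, "turn": 0},
  {"tx": -0.02, "ty": 0, "tz": 0, "turn": 0},
  {"tx": -0.03, "ty": 0, "tz": 0, "turn": 0},
  {"tx": -0.03, "ty": 0, "tz": 0, "turn": 0},
])

```text
time_s: 11.4
tool_pos: [571.0, -261.1, 110.5]
ee_rot: [-1.572, -0.005, 0.001]
contact_force: [5.5, 0.2, -0.8]
gripper_width: 24.8
```

```bash
python3 -c "
from look import *
look(9,(350,110,450,220),4,(195,110,275,240),5,'pics/j2.png')
print(status.observe()['wrist_torque'])"
```

```text
11.4 [ 571.  -261.1  110.5] [-1.572e+00 -5.000e-03  1.000e-03] [ 5.5  0.2 -0.8] 24.8
[ 0.05742119 -1.62159673  0.0062812 ]
```

View pics/j2.png

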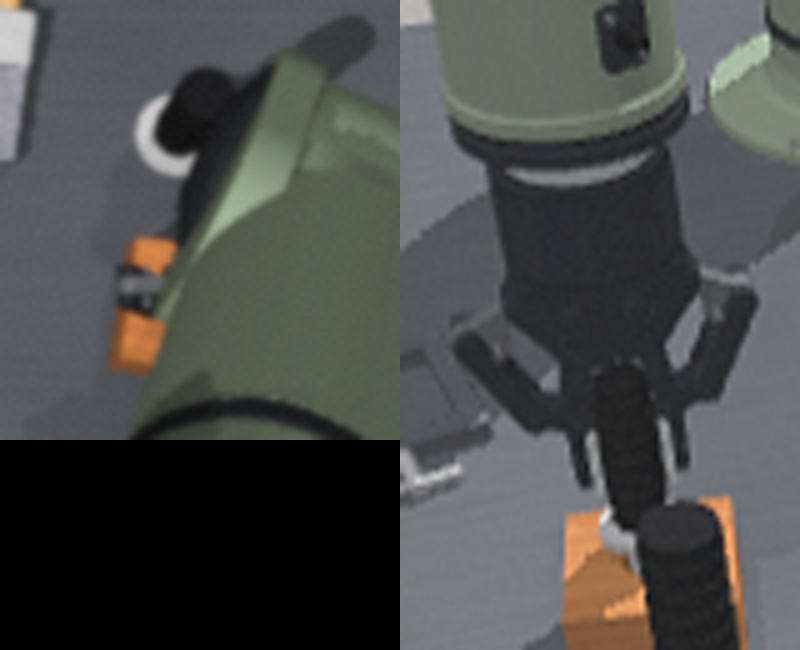

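>>> step_arm([
  {"tx": -0.01, "ty": 0, "tz": -0.002, "turn": 0},
  {"tx": -0.02, "ty": 0, "tz": -0.003, "turn": 0},
  {"tx": -0.03, "ty": 0, "tz": -0.003, "turn": 0},
  {"tx": -0.04, "ty": 0, "tz": -0.003, "turn": 0},
  {"tx": -0.053, "ty": 0, "tz": -0.003, "turn": 0},
  {"tx": -0.053, "ty": 0, "tz": -0.003, "turn": 0},
  {"tx": -0.053, "ty": 0, "tz": -0.003, "turn": 0},
])

```text
time_s: 12.38
tool_pos: [556.4, -261.2, 110.5]
ee_rot: [-1.573, -0.008, 0.002]
contact_force: [4.8, 0.7, 1.0]
gripper_width: 24.6
```

```bash
python3 -c "
from look import *
look(10,(350,110,450,220),4,(195,110,275,240),5,'pics/j3.png')
print(status.observe()['wrist_torque'])"
```

```text
12.375 [ 556.4 -261.2  110.5] [-1.573 -0.008  0.002] [4.8 0.7 1. ] 24.6
[ 0.15182968 -1.4524859   0.02394132]
```

View pics/j3.png

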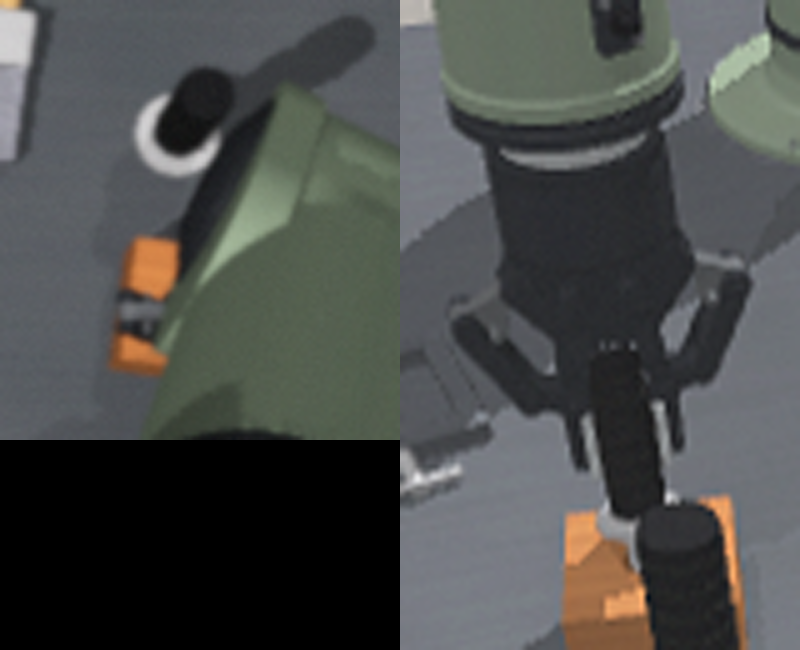

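>>> step_arm([
  {"tx": -0.009, "ty": 0, "tz": -0.003, "turn": 0},
  {"tx": -0.009, "ty": 0, "tz": -0.003, "turn": 0},
  {"tx": -0.009, "ty": 0, "tz": -0.003, "turn": 0},
])

```text
time_s: 12.85
tool_pos: [555.7, -261.1, 110.6]
ee_rot: [-1.574, -0.012, 0.002]
contact_force: [9.9, 0.7, -1.0]
gripper_width: 24.5
```

>>> step_arm([
  {"tx": 0.003, "ty": 0, "tz": 0.02, "turn": 0},
  {"tx": 0.003, "ty": 0, "tz": 0.06, "turn": 0},
  {"tx": 0.003, "ty": 0, "tz": 0.15, "turn": 0},
  {"tx": 0.003, "ty": 0, "tz": 0.28, "turn": 0},
  {"tx": 0.003, "ty": 0, "tz": 0.28, "turn": 0},
])

```text
time_s: 13.48
tool_pos: [557.5, -261.9, 198.0]
ee_rot: [-1.576, -0.017, 0.002]
contact_force: [-0.2, -0.0, -2.4]
gripper_width: 24.7
```

```bash
python3 -c "
from look import *
look(11,(350,110,450,220),4,(195,90,275,220),5,'pics/j4.png')
print(status.observe()['wrist_torque'])"
```

```text
13.475 [ 557.5 -261.9  198. ] [-1.576 -0.017  0.002] [-0.2 -0.  -2.4] 24.7
[ 0.02721935  0.07766168 -0.02554915]
```

View pics/j4.png

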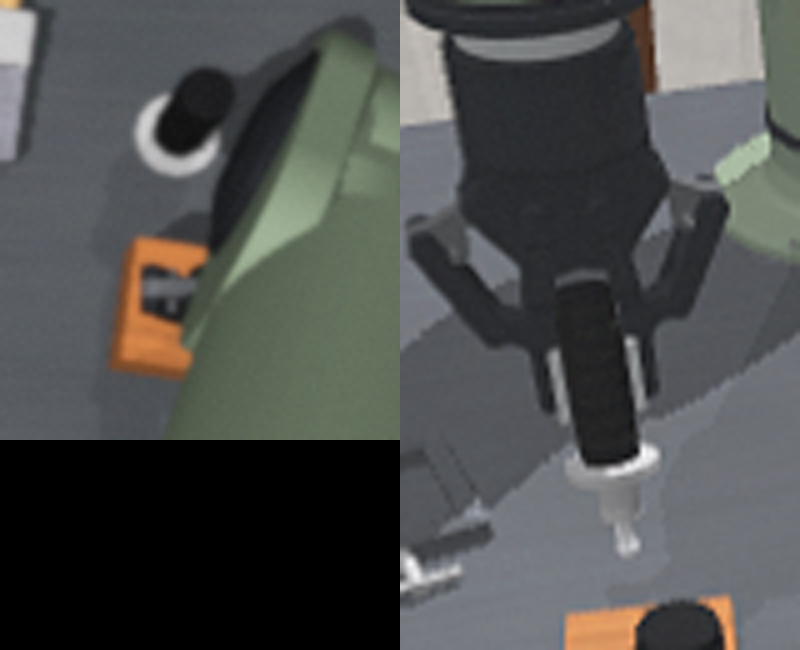

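```bash
cat > gm.py <<'E'
from h import *
def gpts(tcp,th,psi,off=9.1,ext=0):
    a=np.array([np.sin(th)*np.cos(psi),np.sin(th)*np.sin(psi),-np.cos(th)])
    g=np.array(tcp)+[0,0,off];return g,a
def draw(c,box,sc,name,tcp,ths,psi,off=9.1,tip=88):
    x0,y0,x1,y1=box;im=cv2.resize(c["img"][y0:y1,x0:x1,::-1],None,fx=sc,fy=sc,interpolation=cv2.INTER_CUBIC)
    ims=[im.copy()]
    for th in ths:
        k=im.copy();g,a=gpts(tcp,np.radians(th),psi,off)
        e1=np.cross(a,[-np.sin(psi),np.cos(psi),0]);e1/=np.linalg.norm(e1);e2=np.cross(a,e1)
        w=np.linspace(0,2*np.pi,40)[:,None]
        for d,r in((-40,13.5),(40,13.5),(46,21),(40,21),(68,9),(tip-5,5)):
            q=(proj(c,g+a*d+r*(np.cos(w)*e1+np.sin(w)*e2))-[x0,y0]+.5)*sc-.5
            cv2.polylines(k,[np.round(q*8).astype(int)],True,(0,0,255),1,cv2.LINE_AA,3)
        q=(proj(c,np.array([g-a*40,g+a*tip]))-[x0,y0]+.5)*sc-.5
        cv2.polylines(k,[np.round(q*8).astype(int)],False,(0,255,255),1,cv2.LINE_AA,3)
        cv2.putText(k,str(th),(5,20),0,.6,(0,255,0),1);ims.append(k)
    cv2.imwrite(name,np.hstack(ims))
E
python3 - <<'E'
from gm import *
s=load("scene11.npz")
draw(s,(220,135,255,205),7,"pics/k.png",(557.5,-261.9,198),(17,20),0)
E
```

```text
(no output)
```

View pics/k.png

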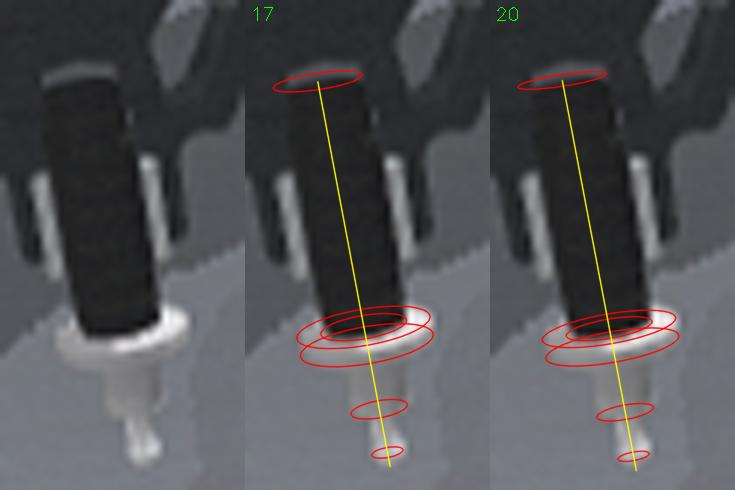

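```bash
python3 - <<'E'
from gm import *
draw(load("scene5.npz"),(220,140,255,210),7,"pics/k1.png",(578,-260.5,186.1),(0.01,),0)
draw(load("scene11.npz"),(220,135,255,205),7,"pics/k2.png",(557.5,-261.9,198),(14,),0)
cv2.imwrite("pics/k.png",np.hstack([cv2.imread("pics/k1.png"),cv2.imread("pics/k2.png")]))
E
```

```text
(no output)
```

View pics/k.png

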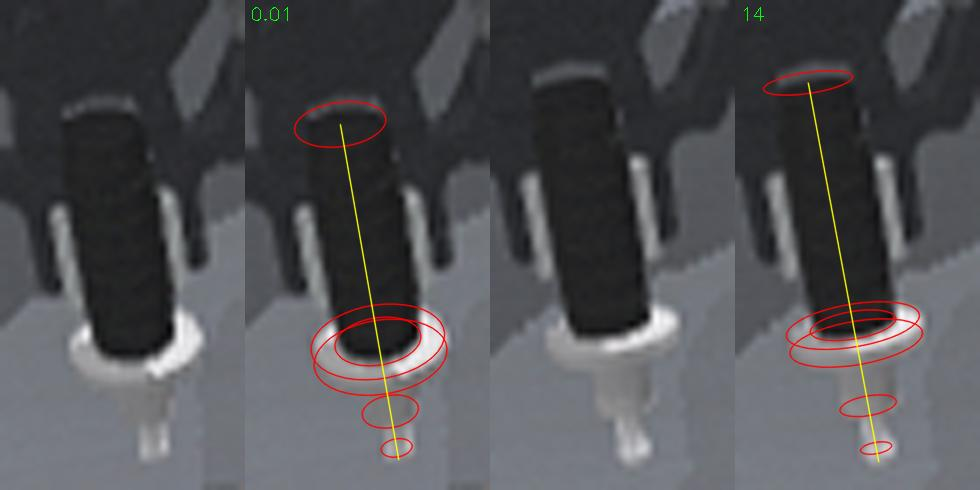

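>>> step_arm([
  {"tx": -0.07, "ty": 1, "tz": 0.15, "turn": 0.578},
  {"tx": -0.07, "ty": 1, "tz": 0.15, "turn": 0.578},
  {"tx": -0.07, "ty": 1, "tz": 0.15, "turn": 0.578},
  {"tx": -0.07, "ty": 1, "tz": 0.15, "turn": 0.578},
  {"tx": -0.07, "ty": 1, "tz": 0.15, "turn": 0.578},
  {"tx": -0.07, "ty": 1, "tz": 0.15, "turn": 0.578},
  {"tx": -0.07, "ty": 1, "tz": 0.15, "turn": 0.578},
])

```text
time_s: 14.45
tool_pos: [534.9, 38.4, 239.2]
ee_rot: [-1.573, -0.012, 0.909]
contact_force: [-1.1, -0.6, -1.8]
gripper_width: 24.7
```

```bash
python3 -c "
from look import *
look(12,(270,110,380,260),4,(270,60,370,180),5,'pics/l1.png')"
```

```text
14.45 [534.9  38.4 239.2] [-1.573 -0.012  0.909] [-1.1 -0.6 -1.8] 24.7
```

View pics/l1.png

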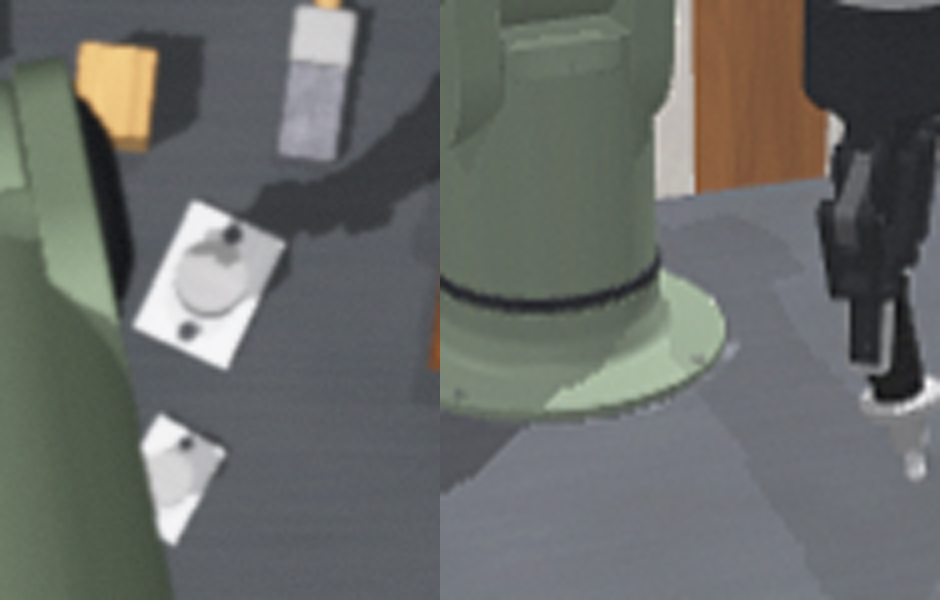

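```bash
python3 - <<'E'
from gm import *
s=load("scene12.npz")
draw(s,(345,90,380,160),8,"pics/k.png",(534.9,38.4,239.2),(15,18),.909)
E
```

```text
(no output)
```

View pics/k.png

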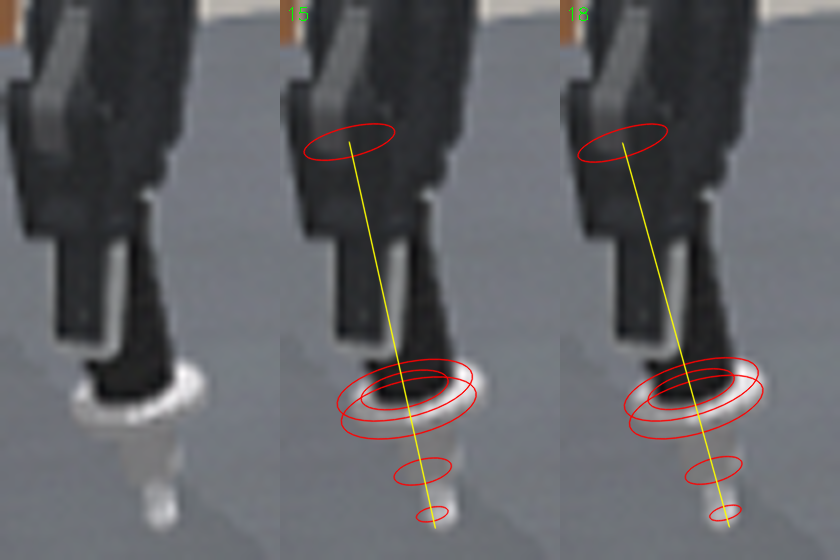

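```bash
cat > gf.py <<'E'
from gm import *
from scipy.optimize import least_squares
w=np.linspace(0,2*np.pi,181)[:,None]
def feats(c,tcp,th,psi,sl=0,ax=0,tip=88):
    g,a=gpts(tcp,th,psi);x=np.array([np.cos(psi),np.sin(psi),0]);g=g+x*sl-a*ax
    j=np.array([-np.sin(psi),np.cos(psi),0]);e1=np.cross(a,j);e1/=np.linalg.norm(e1)
    ring=lambda d,r:proj(c,g+a*d+r*(np.cos(w)*e1+np.sin(w)*j))
    col=np.vstack([ring(40,21),ring(46,21)]);cb=ring(46,21)
    ball=np.vstack([proj(c,g+a*(tip-5)+5*(np.cos(w)*u+np.sin(w)*v)) for u,v in((e1,j),(a,j),(a,e1))])
    nose=ring(68,9)
    return np.array([col[:,0].min(),col[:,0].max(),cb[:,1].max(),ball[:,0].mean(),ball[:,1].max(),nose[:,0].min(),nose[:,0].max()])
E
python3 - <<'E'
from gf import *
s5=load("scene5.npz");print(feats(s5,(578,-260.5,186.1),0.001,0).round(2))
for th in(12,15,18): print(th,feats(s5,(534.9,38.4,239.2),np.radians(th),.909).round(2))
crop(s5,(225,180,255,212),20,"pics/m1.png");crop(load("scene12.npz"),(348,128,378,160),20,"pics/m2.png")
E
```

```text
[228.93 248.36 195.98 241.18 205.63 236.25 244.27]
12 [350.76 368.15 144.38 361.87 155.86 357.38 364.57]
15 [351.65 369.03 144.38 363.53 155.78 358.77 365.92]
18 [352.55 369.88 144.36 365.18 155.62 360.17 367.25]
```

View pics/m1.png

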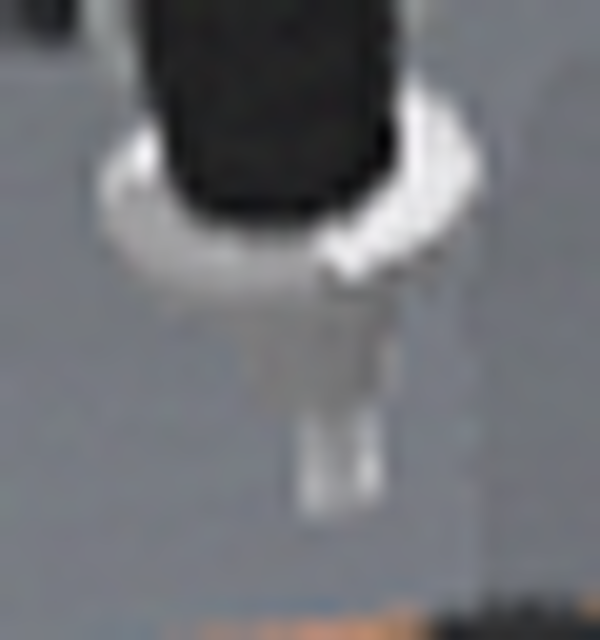

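View pics/m2.png

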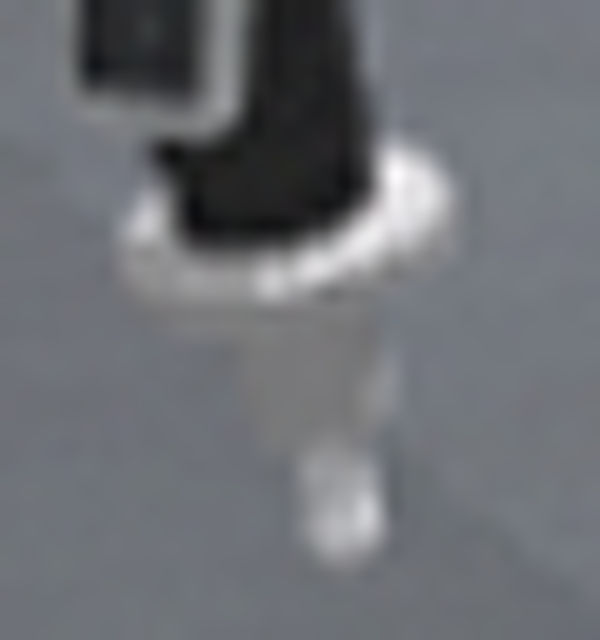

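>>> step_arm([
  {"tx": 0.145, "ty": -0.935, "tz": 0, "turn": -1},
  {"tx": 0.145, "ty": -0.935, "tz": 0, "turn": -1},
  {"tx": 0.145, "ty": -0.935, "tz": 0, "turn": -1},
  {"tx": 0.145, "ty": -0.935, "tz": 0, "turn": -1},
  {"tx": 0.145, "ty": -0.935, "tz": 0, "turn": -1},
  {"tx": 0.145, "ty": -0.935, "tz": 0, "turn": -1},
  {"tx": 0.145, "ty": -0.935, "tz": 0, "turn": -1},
  {"tx": 0.145, "ty": -0.935, "tz": 0, "turn": -1},
  {"tx": 0.145, "ty": -0.935, "tz": 0, "turn": -1},
])

```text
time_s: 15.68
tool_pos: [578.0, -243.7, 238.8]
ee_rot: [-1.574, -0.011, -0.669]
contact_force: [0.4, -0.3, -1.9]
gripper_width: 24.4
```

>>> step_arm([
  {"tx": 0, "ty": 0, "tz": -0.1, "turn": -0.58},
  {"tx": 0, "ty": 0, "tz": -0.1, "turn": -0.58},
  {"tx": 0, "ty": 0, "tz": -0.1, "turn": -0.58},
  {"tx": 0, "ty": 0, "tz": -0.1, "turn": -0.58},
  {"tx": 0, "ty": 0, "tz": -0.1, "turn": -0.58},
  {"tx": 0, "ty": 0, "tz": -0.1, "turn": -0.58},
  {"tx": 0, "ty": 0, "tz": -0.1, "turn": -0.58},
])

```text
time_s: 16.55
tool_pos: [577.7, -244.2, 208.7]
ee_rot: [-1.575, -0.011, -1.577]
contact_force: [-0.2, -0.1, -1.5]
gripper_width: 24.4
```

```bash
python3 -c "
from look import *
look(13,(350,110,450,220),4,(215,100,275,225),5,'pics/n1.png')
from gf import *
o=status.observe();s=load('scene13.npz')
for th in(10,13,16,19):print(th,feats(s,o['tool_pos'],np.radians(th),o['ee_rot'][2]).round(2))
crop(s,(225,165,260,205),16,'pics/n2.png')"
```

```text
16.55 [ 577.7 -244.2  208.7] [-1.575 -0.011 -1.577] [-0.2 -0.1 -1.5] 24.4
10 [231.45 251.02 186.19 240.58 197.05 236.73 244.93]
13 [230.36 250.03 186.19 238.64 197.1  235.12 243.32]
16 [229.29 249.02 186.18 236.69 197.06 233.53 241.7 ]
19 [228.25 248.   186.16 234.75 196.94 231.95 240.08]
```

View pics/n1.png

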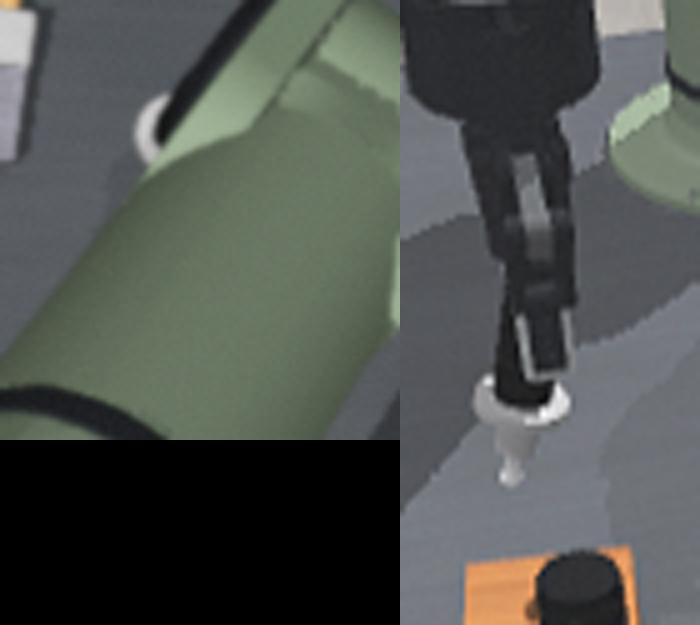

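View pics/n2.png

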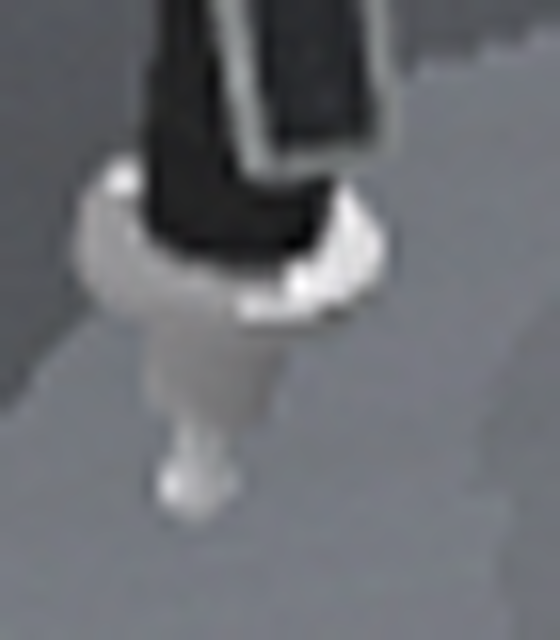

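>>> step_arm([
  {"tx": 0.002, "ty": 0.011, "tz": -0.1, "turn": 0},
  {"tx": 0.002, "ty": 0.011, "tz": -0.2, "turn": 0},
  {"tx": 0.002, "ty": 0.011, "tz": -0.26, "turn": 0},
  {"tx": 0.002, "ty": 0.011, "tz": -0.3, "turn": 0},
  {"tx": 0.002, "ty": 0.011, "tz": -0.329, "turn": 0},
  {"tx": 0.002, "ty": 0.011, "tz": -0.329, "turn": 0},
])

```text
time_s: 17.4
tool_pos: [578.4, -240.8, 110.0]
ee_rot: [-1.575, -0.011, -1.578]
contact_force: [-0.6, -0.5, -2.4]
gripper_width: 24.6
```

>>> step_arm([
  {"tx": 0, "ty": 0.008, "tz": 0, "turn": 0},
  {"tx": 0, "ty": 0.016, "tz": 0, "turn": 0},
  {"tx": 0, "ty": 0.024, "tz": 0, "turn": 0},
  {"tx": 0, "ty": 0.031, "tz": 0, "turn": 0},
  {"tx": 0, "ty": 0.031, "tz": 0, "turn": 0},
  {"tx": 0, "ty": 0.031, "tz": 0, "turn": 0},
])

```text
time_s: 18.15
tool_pos: [578.7, -233.1, 111.0]
ee_rot: [-1.573, -0.013, -1.579]
contact_force: [-0.9, -7.8, -0.7]
gripper_width: 24.8
```

>>> step_arm([
  {"tx": 0, "ty": -0.002, "tz": 0.03, "turn": 0},
  {"tx": 0, "ty": -0.002, "tz": 0.1, "turn": 0},
  {"tx": 0, "ty": -0.002, "tz": 0.2, "turn": 0},
  {"tx": 0, "ty": -0.002, "tz": 0.3, "turn": 0},
  {"tx": 0, "ty": -0.002, "tz": 0.3, "turn": 0},
  {"tx": 0, "ty": -0.002, "tz": 0.3, "turn": 0},
])

```text
time_s: 18.9
tool_pos: [578.6, -233.2, 200.8]
ee_rot: [-1.573, -0.013, -1.578]
contact_force: [0.2, 0.0, -2.7]
gripper_width: 24.7
```

```bash
python3 -c "
from look import *
look(14,(350,110,450,220),4,(215,100,275,225),5,'pics/n1.png')
from gf import *
o=status.observe();s=load('scene14.npz')
for th in(13,16,19,22):print(th,feats(s,o['tool_pos'],np.radians(th),o['ee_rot'][2]).round(2))
crop(s,(225,165,260,205),16,'pics/n3.png')"
```

```text
18.9 [ 578.6 -233.2  200.8] [-1.573 -0.013 -1.578] [ 0.2  0.  -2.7] 24.7
13 [235.9  255.34 188.62 243.94 199.33 240.52 248.62]
16 [234.85 254.35 188.61 242.03 199.3  238.95 247.02]
19 [233.83 253.33 188.59 240.11 199.18 237.4  245.42]
22 [232.84 252.3  188.55 238.21 198.97 235.86 243.82]
```

View pics/n3.png

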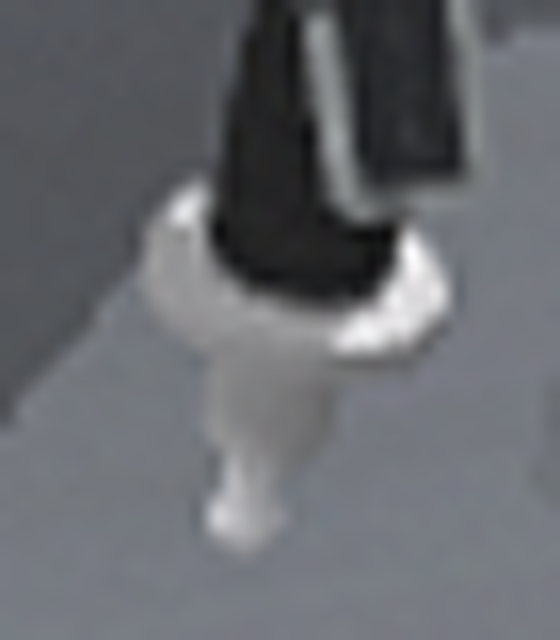

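>>> step_arm([
  {"tx": -0.195, "ty": 0.96, "tz": 0.15, "turn": 1},
  {"tx": -0.195, "ty": 0.96, "tz": 0.15, "turn": 1},
  {"tx": -0.195, "ty": 0.96, "tz": 0.15, "turn": 1},
  {"tx": -0.195, "ty": 0.96, "tz": 0.15, "turn": 1},
  {"tx": -0.195, "ty": 0.96, "tz": 0.15, "turn": 1},
  {"tx": -0.195, "ty": 0.96, "tz": 0.15, "turn": 1},
  {"tx": -0.195, "ty": 0.96, "tz": 0.15, "turn": 1},
  {"tx": -0.195, "ty": 0.96, "tz": 0.15, "turn": 1},
  {"tx": -0.195, "ty": 0.96, "tz": 0.15, "turn": 1},
])

```text
time_s: 20.12
tool_pos: [519.5, 54.5, 244.7]
ee_rot: [-1.574, -0.012, -0.004]
contact_force: [0.9, -0.7, -1.5]
gripper_width: 24.7
```

>>> step_arm([
  {"tx": 0.002, "ty": 0.662, "tz": 0, "turn": 0.241},
  {"tx": 0.002, "ty": 0.662, "tz": 0, "turn": 0.241},
  {"tx": 0.002, "ty": 0.662, "tz": 0, "turn": 0.241},
  {"tx": 0.002, "ty": 0.662, "tz": -0.12, "turn": 0.241},
  {"tx": 0.002, "ty": 0.662, "tz": -0.129, "turn": 0.241},
  {"tx": 0.002, "ty": 0.662, "tz": -0.129, "turn": 0.241},
  {"tx": 0.002, "ty": 0.662, "tz": -0.129, "turn": 0.241},
])

```text
time_s: 21.0
tool_pos: [520.8, 252.2, 207.1]
ee_rot: [-1.574, -0.013, 0.373]
contact_force: [-0.7, -0.4, -1.9]
gripper_width: 24.6
```

```bash
python3 -c "
from look import *
look(15,(150,130,260,240),4,(390,70,480,210),4,'pics/p1.png')
from gf import *
o=status.observe();s=load('scene15.npz')
for th in(13,16,19,22):print(th,feats(s,o['tool_pos'],np.radians(th),o['ee_rot'][2]).round(2))
crop(s,(405,120,460,185),12,'pics/p2.png')"
```

```text
21.0 [520.8 252.2 207.1] [-1.574 -0.013  0.373] [-0.7 -0.4 -1.9] 24.6
13 [421.74 438.05 140.1  430.25 152.23 426.67 433.56]
16 [422.39 438.8  140.07 431.59 152.48 427.76 434.66]
19 [423.06 439.54 140.04 432.93 152.65 428.86 435.76]
22 [423.74 440.27 140.03 434.26 152.74 429.97 436.86]
```

View pics/p1.png

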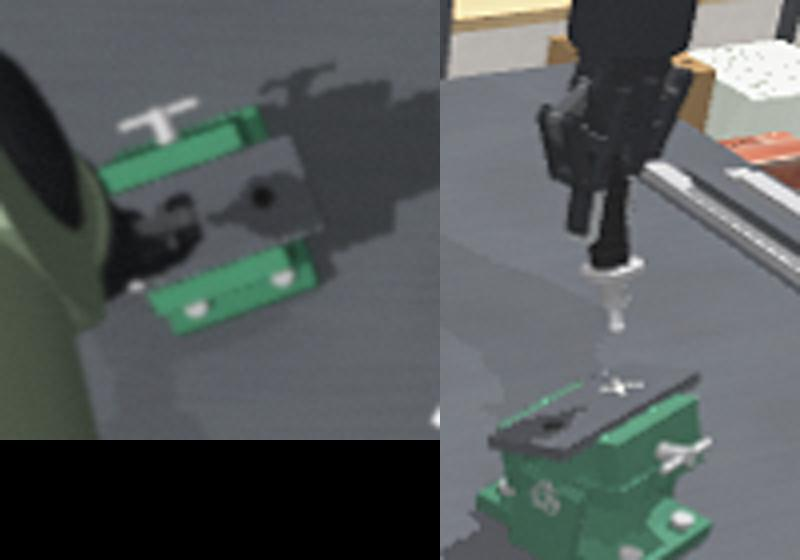

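View pics/p2.png

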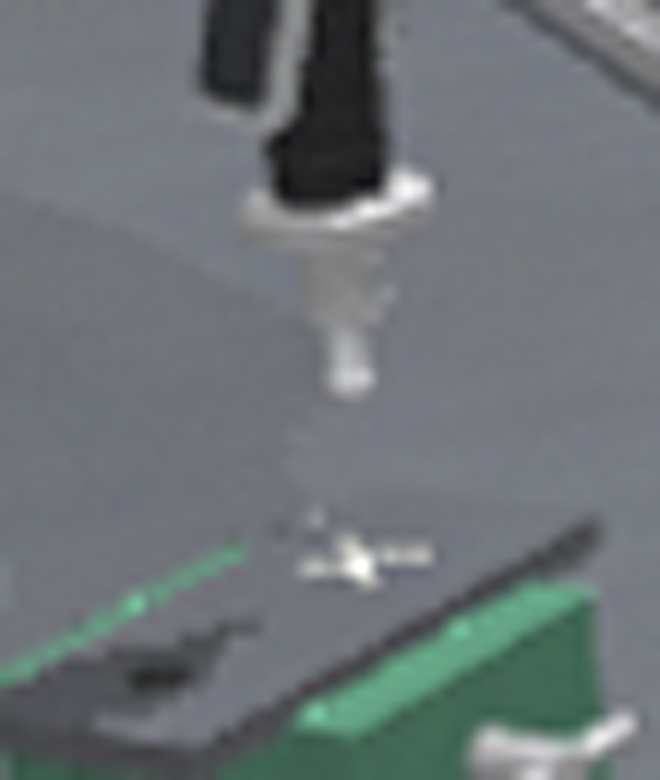

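```bash
python3 - <<'E'
from gf import *
def prof(k,x0,x1,rows):
    g=cv2.cvtColor(load(f"scene{k}.npz")["img"],cv2.COLOR_RGB2GRAY)
    for r in rows: print(r,' '.join('%3d'%v for v in g[r,x0:x1]))
print("14",230);prof(14,230,258,range(180,202))
print("15",420);prof(15,420,448,range(133,156))
print("5",226);prof(5,226,252,range(186,208))
E
```

```text
14 230
180  85  84  85  80 142 149 147 155  59  29  36  36  37  39  37  36  36  33  26  59 234 183 127 119 119 121 121 121
181  86  86  84  97 153 147 148 152 102  40  30  33  36  34  35  33  34  30  21  77 228 223 154 115 118 121 120 121
182  85  84  95 123 147 148 149 150 133 105  51  28  29  32  30  31  26  25  49 149 221 219 192 114 119 121 121 122
183  84  97 118 116 141 153 147 152 151 155 111  98  78  57  44  40  56  51 108 223 218 217 216 115 120 122 123 122
184  82 121 119 118 126 143 147 148 151 151 152 156 135 117 106 101 113 163 185 223 222 206 169 118 120 122 121 121
185  97 120 117 117 115 129 138 142 146 149 145 146 152 153 152 159 188 236 233 222 217 158 106 119 121 122 121 121
186 119 121 119 119 120 119 122 136 135 133 138 137 143 142 142 156 209 208 206 160 149 100 118 121 122 121 121 122
187 121 117 119 120 119 119 116 114 132 134 132 130 131 129 128 120 116 113 109 106 104 114 120 122 121 121 122 122
188 118 117 116 120 120 119 119 120 137 132 129 127 126 125 120 117 118 117 114 116 113 123 123 123 122 122 122 123
189 119 120 120 119 119 118 119 122 137 130 127 1
[... 5815 characters left out ...]
 124 148 132 139 159 122 123 123 124 127 116 116 115
202 122 122 121 124 122 123 122 121 121 121 123 123 124 122 154 143 138 168 122 124 124 124 122 114 115 115
203 124 122 123 123 123 123 124 123 124 124 125 125 124 121 163 151 145 191 124 122 124 123 117 115 116 115
204 124 123 123 124 123 124 124 124 124 123 124 121 122 120 171 157 152 168 128 124 124 124 124 113 113 114
205 123 124 124 124 122 122 122 122 122 121 121 120 123 122 151 144 136 131 120 123 123 122 123 114 115 116
206 123 122 121 122 121 123 121 121 122 124 123 122 122 122 121 123 123 122 122 122 125 122 124 113 114 114
207 123 122 122 123 123 124 122 123 124 123 121 123 122 121 121 122 124 123 122 123 123 122 124 113 114 115
```

```bash
python3 - <<'E'
from gf import *
def ax(k,tcp,psi,r1,r2):
    s=load(f"scene{k}.npz")
    for th in(12,14,16,18,20,22):
        g,a=gpts(tcp,np.radians(th),psi);d=np.linspace(20,90,200)[:,None];q=proj(s,g+a*d)
        x=np.interp([r1,r2],q[:,1],q[:,0]);print(k,th,x.round(2),round(x[1]-x[0],2))
ax(14,(578.6,-233.2,200.8),-1.578,190,197)
ax(15,(520.8,252.2,207.1),.373,143.5,151)
ax(15,(520.8,252.2,207.1),.373,137,151)
E
```

```text
14 12 [245.29 244.62] -0.67
14 14 [244.29 243.34] -0.95
14 16 [243.29 242.05] -1.24
14 18 [242.29 240.76] -1.52
14 20 [241.27 239.46] -1.81
14 22 [240.25 238.14] -2.1
15 12 [429.64 429.73] 0.1
15 14 [430.31 430.63] 0.32
15 16 [430.99 431.53] 0.54
15 18 [431.66 432.42] 0.76
15 20 [432.33 433.31] 0.98
15 22 [433.  434.2] 1.2
15 12 [429.55 429.73] 0.18
15 14 [430.03 430.63] 0.6
15 16 [430.52 431.53] 1.01
15 18 [430.99 432.42] 1.42
15 20 [431.47 433.31] 1.84
15 22 [431.95 434.2 ] 2.25
```

>>> step_arm([
  {"tx": 0.1, "ty": -0.5, "tz": 0.12, "turn": -1},
  {"tx": 0.192, "ty": -0.95, "tz": 0.12, "turn": -1},
  {"tx": 0.192, "ty": -0.95, "tz": 0.12, "turn": -1},
  {"tx": 0.192, "ty": -0.95, "tz": 0.12, "turn": -1},
  {"tx": 0.192, "ty": -0.95, "tz": 0.12, "turn": -1},
  {"tx": 0.192, "ty": -0.95, "tz": 0.12, "turn": -1},
  {"tx": 0.192, "ty": -0.95, "tz": 0.12, "turn": -1},
  {"tx": 0.192, "ty": -0.95, "tz": 0.12, "turn": -1},
])

```text
time_s: 22.1
tool_pos: [578.3, -32.8, 243.6]
ee_rot: [-1.573, -0.013, -1.132]
contact_force: [-0.7, 0.2, -2.2]
gripper_width: 24.5
```

>>> step_arm([
  {"tx": 0.001, "ty": -0.679, "tz": 0, "turn": -0.284},
  {"tx": 0.001, "ty": -0.679, "tz": 0, "turn": -0.284},
  {"tx": 0.001, "ty": -0.679, "tz": 0, "turn": -0.284},
  {"tx": 0.001, "ty": -0.679, "tz": -0.13, "turn": -0.284},
  {"tx": 0.001, "ty": -0.679, "tz": -0.13, "turn": -0.284},
  {"tx": 0.001, "ty": -0.679, "tz": -0.13, "turn": -0.284},
])

```text
time_s: 22.85
tool_pos: [579.1, -235.9, 205.6]
ee_rot: [-1.572, -0.013, -1.578]
contact_force: [0.1, -0.4, -1.2]
gripper_width: 24.8
```

>>> step_arm([
  {"tx": -0.001, "ty": -0.002, "tz": -0.1, "turn": 0},
  {"tx": -0.001, "ty": -0.002, "tz": -0.2, "turn": 0},
  {"tx": -0.001, "ty": -0.002, "tz": -0.26, "turn": 0},
  {"tx": -0.001, "ty": -0.002, "tz": -0.3, "turn": 0},
  {"tx": -0.001, "ty": -0.002, "tz": -0.317, "turn": 0},
  {"tx": -0.001, "ty": -0.002, "tz": -0.317, "turn": 0},
])

```text
time_s: 23.6
tool_pos: [579.0, -236.6, 110.9]
ee_rot: [-1.572, -0.013, -1.577]
contact_force: [-0.1, -0.7, -0.7]
gripper_width: 24.8
```

>>> step_arm([
  {"tx": 0, "ty": 0.008, "tz": 0, "turn": 0},
  {"tx": 0, "ty": 0.016, "tz": 0, "turn": 0},
  {"tx": 0, "ty": 0.023, "tz": 0, "turn": 0},
  {"tx": 0, "ty": 0.023, "tz": 0, "turn": 0},
  {"tx": 0, "ty": 0.023, "tz": 0, "turn": 0},
])

```text
time_s: 24.22
tool_pos: [579.1, -232.1, 111.7]
ee_rot: [-1.57, -0.017, -1.579]
contact_force: [0.4, -12.2, -3.2]
gripper_width: 24.7
```

>>> step_arm([
  {"tx": 0, "ty": 0.01, "tz": -0.002, "turn": 0},
  {"tx": 0, "ty": 0.01, "tz": -0.002, "turn": 0},
  {"tx": 0, "ty": 0.01, "tz": -0.002, "turn": 0},
])

```text
time_s: 24.6
tool_pos: [579.1, -231.7, 111.9]
ee_rot: [-1.569, -0.021, -1.58]
contact_force: [0.4, -12.3, -3.7]
gripper_width: 25.0
```

>>> step_arm([
  {"tx": 0, "ty": -0.002, "tz": 0.03, "turn": 0},
  {"tx": 0, "ty": -0.002, "tz": 0.1, "turn": 0},
  {"tx": 0, "ty": -0.002, "tz": 0.2, "turn": 0},
  {"tx": 0, "ty": -0.002, "tz": 0.3, "turn": 0},
  {"tx": 0, "ty": -0.002, "tz": 0.3, "turn": 0},
  {"tx": 0, "ty": -0.002, "tz": 0.3, "turn": 0},
])

```text
time_s: 25.35
tool_pos: [579.0, -231.8, 201.6]
ee_rot: [-1.569, -0.02, -1.58]
contact_force: [-0.2, 0.3, -2.1]
gripper_width: 24.7
```

```bash
python3 -c "
from look import *
look(16,(350,110,450,220),4,(215,100,275,225),5,'pics/n1.png')
from gf import *
o=status.observe();s=load('scene16.npz')
for th in(13,16,19,22):print(th,feats(s,o['tool_pos'],np.radians(th),o['ee_rot'][2]).round(2))
crop(s,(225,165,260,205),16,'pics/n4.png')
a=cv2.imread('pics/n3.png');b=cv2.imread('pics/n4.png');cv2.imwrite('pics/n5.png',np.hstack([a,b])[:600,:])
g=cv2.cvtColor(s['img'],cv2.COLOR_RGB2GRAY)
for r in range(176,202): print(r,' '.join('%3d'%v for v in g[r,230:258]))
"
```

```text
25.35 [ 579.  -231.8  201.6] [-1.569 -0.02  -1.58 ] [-0.2  0.3 -2.1] 24.7
13 [236.46 255.91 188.3  244.49 199.02 241.08 249.18]
16 [235.41 254.92 188.29 242.58 198.99 239.51 247.58]
19 [234.39 253.9  188.27 240.66 198.87 237.95 245.98]
22 [233.41 252.87 188.23 238.76 198.66 236.42 244.37]
176  86  85  84  85  83  81 118 138 132  28  35  36  33  38  34  33 128 140  73  86  86  91 102 100 106 126 121 121
177  85  85  85  87  80  96 201 189 180  32  38  35  35  37  35  31  73 123 106 118 114 122 127 126 125 121 120 120
178  84  86  86  86  90 134 223 150 112  29  37  38  39  37  35  31  28  49  72  63  56 109 118 119 121 120 120 121
179  86  86  84  83 102 149 146 150  90  29  35  38  36  38  35  36  35  32  30  28  90 155 126 117 118 120 120 121
180  85  85  85  80 114 150 149 151 119  27  31  33  37  35  36  36  33  32  30  32 151 212 157 115 118 120 120 120
181  86  85  84  97 138 150 147 150 155  75  40  30  33  36  31  32  32  29  25  37 197 222 196 134 116 119 120 120
182  86  86  82 119 137 153 148 148 150 133 103  80  40  28  32  30  28  26  21 106 224 218 221 156 115 121 122 12
[... 1505 characters left out ...]
 124
196 119 119 120 120 121 120 120 118 140 200 178 151 141 118 121 123 124 122 125 123 123 124 123 123 124 125 124 123
197 121 120 121 121 120 120 121 119 146 193 190 159 152 121 121 123 123 122 124 126 125 123 124 123 122 123 124 125
198 122 122 120 121 120 120 121 120 127 159 158 147 125 123 124 123 122 122 122 122 125 124 124 122 122 124 124 124
199 121 122 121 122 121 123 124 121 122 123 132 124 122 121 123 122 121 123 122 122 123 123 123 125 123 123 125 126
200 123 123 122 123 122 123 123 122 122 120 121 122 122 122 121 122 122 123 124 124 124 124 125 125 126 123 124 124
201 122 121 121 120 122 122 122 123 123 123 122 120 122 123 125 124 125 124 125 126 126 123 122 125 124 123 123 121
```

View pics/n4.png

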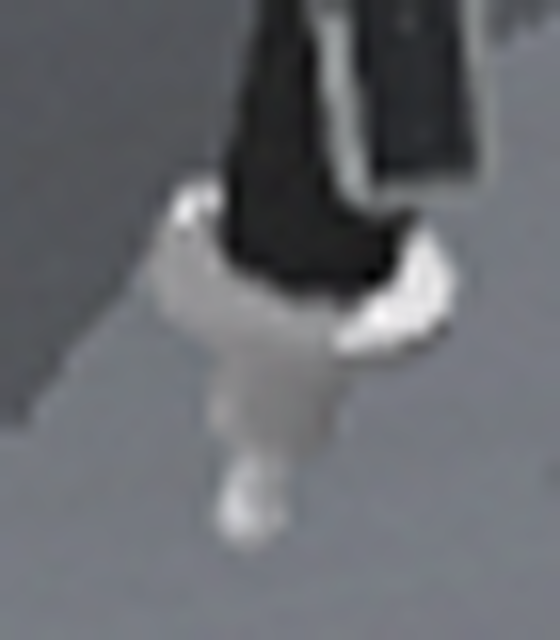

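>>> step_arm([
  {"tx": -0.195, "ty": 0.96, "tz": 0.15, "turn": 1},
  {"tx": -0.195, "ty": 0.96, "tz": 0.15, "turn": 1},
  {"tx": -0.195, "ty": 0.96, "tz": 0.15, "turn": 1},
  {"tx": -0.195, "ty": 0.96, "tz": 0.15, "turn": 1},
  {"tx": -0.195, "ty": 0.96, "tz": 0.15, "turn": 1},
  {"tx": -0.195, "ty": 0.96, "tz": 0.15, "turn": 1},
  {"tx": -0.195, "ty": 0.96, "tz": 0.15, "turn": 1},
  {"tx": -0.195, "ty": 0.96, "tz": 0.15, "turn": 1},
  {"tx": -0.195, "ty": 0.96, "tz": 0.15, "turn": 1},
])

```text
time_s: 26.58
tool_pos: [519.9, 55.9, 245.5]
ee_rot: [-1.57, -0.019, -0.005]
contact_force: [0.3, -0.5, -1.3]
gripper_width: 24.5
```

>>> step_arm([
  {"tx": 0, "ty": 0.657, "tz": 0, "turn": 0.242},
  {"tx": 0, "ty": 0.657, "tz": 0, "turn": 0.242},
  {"tx": 0, "ty": 0.657, "tz": 0, "turn": 0.242},
  {"tx": 0, "ty": 0.657, "tz": -0.1, "turn": 0.242},
  {"tx": 0, "ty": 0.657, "tz": -0.163, "turn": 0.242},
  {"tx": 0, "ty": 0.657, "tz": -0.163, "turn": 0.242},
  {"tx": 0, "ty": 0.657, "tz": -0.163, "turn": 0.242},
])

```text
time_s: 27.45
tool_pos: [520.2, 252.8, 197.0]
ee_rot: [-1.57, -0.019, 0.374]
contact_force: [0.7, -0.7, -1.6]
gripper_width: 24.6
```

```bash
python3 -c "
from look import *
look(17,(150,130,260,240),4,(390,70,480,210),4,'pics/p1.png')
from gf import *
o=status.observe();s=load('scene17.npz')
for th in(16,18,20,22):print(th,feats(s,o['tool_pos'],np.radians(th),o['ee_rot'][2],sl=2.75).round(2))
crop(s,(405,120,460,185),12,'pics/p3.png')
print(proj(s,[[557,267.7,93.4]]))"
```

```text
27.45 [520.2 252.8 197. ] [-1.57  -0.019  0.374] [ 0.7 -0.7 -1.6] 24.6
16 [422.74 439.09 143.59 431.9  155.84 428.09 434.96]
18 [423.19 439.58 143.57 432.78 155.97 428.82 435.69]
20 [423.63 440.07 143.55 433.67 156.06 429.55 436.42]
22 [424.09 440.55 143.55 434.56 156.12 430.29 437.15]
[[434.11596282 166.42600753]]
```

View pics/p3.png

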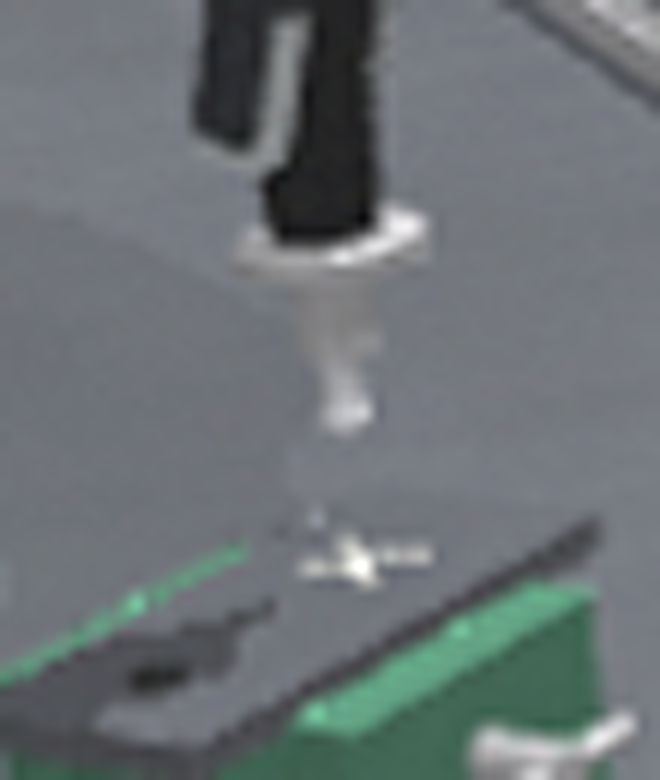

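View pics/p1.png

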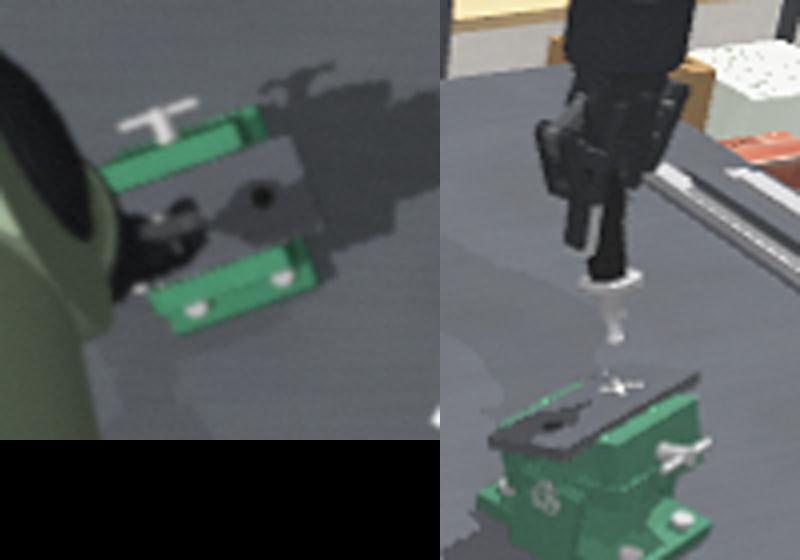

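>>> step_arm([
  {"tx": 0.014, "ty": 0.006, "tz": -0.05, "turn": 0},
  {"tx": 0.024, "ty": 0.011, "tz": -0.085, "turn": 0},
  {"tx": 0.0275, "ty": 0.0123, "tz": -0.0975, "turn": 0},
  {"tx": 0.03, "ty": 0.0135, "tz": -0.105, "turn": 0},
  {"tx": 0.032, "ty": 0.014, "tz": -0.11, "turn": 0},
  {"tx": 0.032, "ty": 0.014, "tz": -0.11, "turn": 0},
  {"tx": 0.032, "ty": 0.014, "tz": -0.11, "turn": 0},
])

```text
time_s: 28.42
tool_pos: [529.9, 257.1, 164.6]
ee_rot: [-1.57, -0.02, 0.374]
contact_force: [-2.2, -1.4, -0.4]
gripper_width: 24.4
```

```bash
python3 -c "
from look import *
look(18,(150,130,260,240),4,(390,70,480,210),4,'pics/p1.png')
from gf import *
o=status.observe();s=load('scene18.npz');print(o['wrist_torque'],o['contact_force'])
for th in(16,18,20):print(th,feats(s,o['tool_pos'],np.radians(th),o['ee_rot'][2],sl=2.75,tip=84).round(2))
crop(s,(405,120,460,185),12,'pics/p4.png')"
```

```text
28.425 [529.9 257.1 164.6] [-1.57  -0.02   0.374] [-2.2 -1.4 -0.4] 24.4
[-0.22904026  0.58208735 -0.03057872] [-2.4274718  -0.72760941  0.82402921]
16 [424.12 440.26 155.85 433.03 166.23 429.38 436.17]
18 [424.55 440.75 155.84 433.87 166.37 430.1  436.89]
20 [425.   441.23 155.82 434.71 166.48 430.83 437.62]
```

View pics/p4.png

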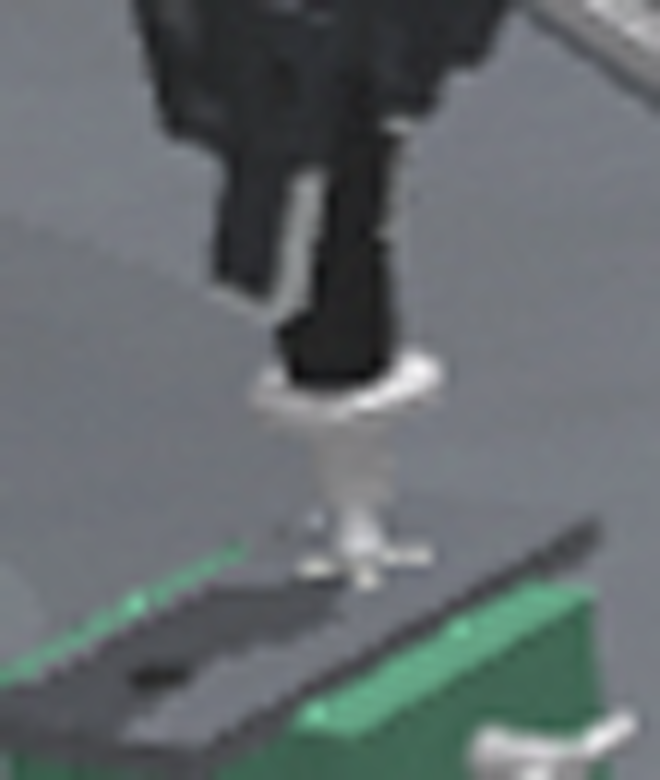

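>>> step_arm([
  {"tx": 0.002, "ty": 0.001, "tz": -0.004, "turn": 0},
  {"tx": 0.002, "ty": 0.001, "tz": -0.007, "turn": 0},
  {"tx": 0.002, "ty": 0.001, "tz": -0.007, "turn": 0},
  {"tx": 0.002, "ty": 0.001, "tz": -0.007, "turn": 0},
])

```text
time_s: 29.02
tool_pos: [530.6, 257.5, 162.5]
ee_rot: [-1.57, -0.02, 0.374]
contact_force: [-1.5, -1.4, 1.2]
gripper_width: 25.0
```

```bash
python3 -c "
from look import *
F=[];W=[]
for i in range(12):
    c=camera('scene');o=status.observe();F.append(o['contact_force']);W.append(o['wrist_torque'])
F=np.array(F);print(F.mean(0).round(2),F.std(0).round(2),np.mean(W,0).round(3),o['tool_pos'],o['time_s'],o['ee_rot'])
np.savez('scene19.npz',**c)
crop(c,(405,120,460,185),12,'pics/p5.png')
from gf import *
s=load('scene19.npz');print(feats(s,o['tool_pos'],np.radians(18.3),o['ee_rot'][2],sl=2.75,tip=82).round(2))
"
```

```text
[-0.71 -0.63  1.19] [0.29 0.54 0.33] [-0.162  0.227 -0.002] [530.5705398  257.40928939 162.46047778] 29.625 [-1.56962786 -0.02026196  0.37433753]
[424.72 440.91 156.6  434.02 166.45 430.31 437.09]
```

View pics/p5.png

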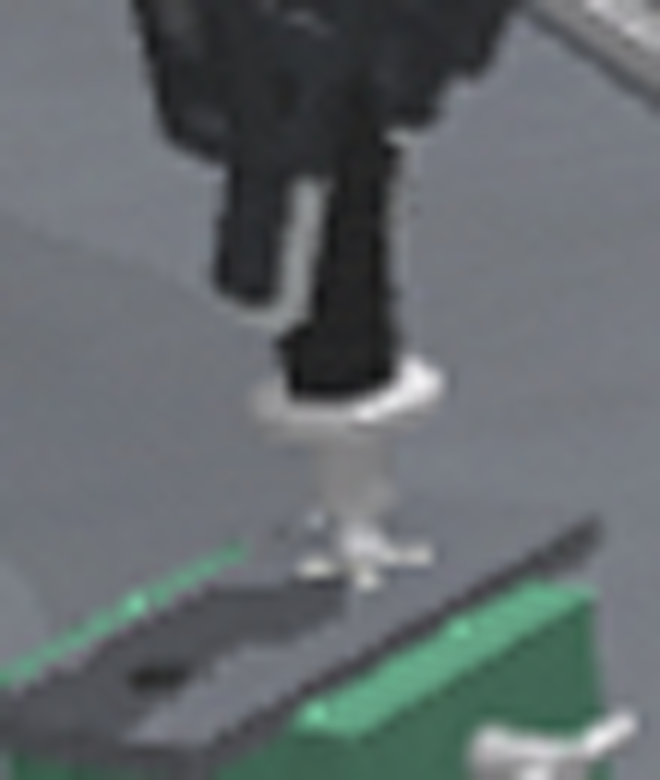

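```bash
python3 -c "
from workcell import status,ticket
o=status.observe();print(o['tool_pos'],o['joint_vel'].round(4),o['time_s'])
print(ticket.close_job())"
```

```text
[530.5705398  257.40928939 162.46047778] [-0.0023 -0.0004  0.0012  0.0006  0.     -0.0004 -0.001 ] 29.625
the job is handed in; nothing more can be done
None
```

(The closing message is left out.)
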